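# Collect the worn sanding drums for re-covering

### The arm

A 6-joint arm with a two-finger parallel gripper is mounted at the origin on a cart in front of the work surface, level with it; the furniture and walls round the work are solid. World frame = base frame: x ahead of the robot, y to its left, z up, the work surface at z = 0. Lengths are in m, angles in rad, forces in N, time in s.
With the tool pointing down it reaches from about 0.275 to 0.85 m from the base axis. Payload 19 kg.
Tool frame: the origin (TCP) lies between the finger pads; the fingertips stand 25 mm ahead of it and the grasp point (between the pads) lies 6 mm ahead of it (tcp_to_tips is the distance from the TCP to the fingertips, in m); z points along the fingers, y is the direction in which the jaws open and shut (so a half turn about z gives the same grasp; the last joint's range is limited). The gripper opens to 85 mm and grips with 20 to 120 N. Pads are 22 mm wide; open, the fingers measure 114 mm over their backs; the gripper's body (76 mm by 85 mm) begins 54 mm behind the grasp point. The pads swing forward as they close: fully open they stand 13 mm farther back than shut.
Start: joints at [1.021, 0.15, 1.437, -0, 1.554, -0.134], TCP at [0.232, 0.526, 0.256] pointing down, gripper open.
Joint ranges: [-2.8, 2.8], [-0.68, 2.1], [0.12, 2.68], [-1.39, 4.53], [0.16, 2.79], [-2.81, 2.81]. Speed limits (rad/s): [1.89, 1.89, 2.22, 3.01, 3.01, 3.01].

### API

Orientations are given as a unit quaternion [x, y, z, w].
In Python, from bench import read_state, grab_frame, camera_model, close_job, tcp_to_tips gives the robot as it stands.
- The arm moves only by the tool servo_tool, never from a script. Its arguments are lists of equal length, an entry for each row: "delta_pos": the shift along the world's x, y, z in m, a list of three; "rot": the turn, a rotation vector about the world's x, y, z in degrees, a list of three; "hand": the finger opening in m, from 0 to 0.0854. In form: {"delta_pos": [[tx, ty, tz], ...], "rot": [[rx, ry, rz], ...], "hand": [hand, ...]}. A call has 1 to 8 rows; each row shifts and turns the commanded pose from where the row before left it; what a row does not reach is not made up. A row lasts 1/8 s, in which the tool goes at most 62.5 mm and 10.7 degrees, less where a joint would pass 70% of its speed; a pose out of reach is approached as far as the arm can. A call with a gripper value outside its range is refused whole. The fingers move at their own pace and stop on an object; the grip force is fixed at half the most. Time passes only in rows, so rows that do not move let the fingers close. It gives the time, the measured TCP pose, the force and the opening at its end, in the units of the state.
- read_state(): the state, without advancing time (a new reading comes with each control period).
- grab_frame(name): name is "scene" or "top" or "wrist"; returns the picture (480x640x3 uint8, red, green, blue); there is no depth.
- camera_model(name): a dict with "fov_y" (degrees; the focal length in pixels is half the picture's height over the tangent of half this angle, whatever the lens; pixels are square), "cx", "cy" (the principal point, pixels), "cam_to_world" (4x4, takes a point from camera to world coordinates). Camera axes: x right, y down, z forward; pixel columns grow to the right and rows downward; lengths in m; the calibration is good to about 2 mm. A picture is of the moment at which its call begins: read the wrist's pose just before it. camera_model takes no time and is no camera call; for the wrist camera it gives the pose at the moment of the call.
- close_job(): hands the job in, once; it reports no verdict.
The state is a dict: "time_s": time; "joint_pos": joint angles; "joint_vel": joint speeds; "effort": joint torques, N m; "ee_pos": TCP position; "tcp_rot": TCP orientation; "ft_force": force on the tool from outside, world axes, zero at the start; "moment": the same for the moment, N m; "finger_gap": finger opening in m.
Only numpy, scipy, OpenCV 4.12 (cv2) and the standard library are available. Lean on these libraries where they do the work, as an engineer would, in place of code of your own. Each camera call takes 0.05 s, during which the arm holds its last target. There are 200 camera calls.

### The job

All the worn, dark brown sanding drums are due for re-covering: lay every one of them in the plywood tray, side by side and none on top of another - the one on the spindle sander and each one that hangs on the hook rack. The sander's brass clamp nut has a LEFT-HAND thread, so undo it by turning it clockwise as seen from above, lift it off, take off the steel washer under it, and leave both in the metal parts pan. Leave the fresh orange-red drum hanging on its hook, and do not shift the varnish jar or the sanding block.

Things in the scene. Friction and masses are not known exactly. Their poses are not given: they have to be found in the camera images.
- sander: low spindle sander, fixed: grey casting, aluminium table 196 x 184 mm, top 78 mm above the bench. Origin: at bench level under the spindle's axis; its x axis points to the machine's rear. The drum stands on a flange at 84 mm; the upright spindle is 27 mm thick, 25 mm over its thread, and does not turn
- spindle_top (a point): top end of the sander's spindle, on its axis, 209 mm above the bench
- clamp_nut: brass eight-sided nut on the sander, over washer and drum: 44 mm across flats, 30 high, 0.12 kg. Origin: middle of its underside (172 mm above the bench when tight), z up; flats face its x and y and every 45 deg. LEFT-HAND two-start thread: CLOCKWISE from above it rises 18 mm a turn, is free after 1.05 turns and then lifts off. Light to turn, 1 mm play, stays where left; the other way it only jams
- drum_machine: WORN drum on the sander's spindle under washer and nut: dull dark brown with darker bands, steel eight-sided ends, 80 mm long, 52 mm across flats, bore 31 mm, about 0.22 kg, does not roll. Origin: its middle (124 mm above the bench); its own z axis is its axis, upright here. With nut and washer off it lifts straight up, clear of the spindle once raised 130 mm
- drum_a: WORN drum hanging on a rack hook, or absent (None): as drum_machine in look and size, but its own x axis is its axis, level, along the hook's rod through its bore; flats face up, down and sideways. Origin: its middle. It comes off when raised 13 to 22 mm (aim at 17) and drawn 105 mm or more along the rod away from the board
- drum_b: another WORN dark brown drum on a rack hook, or absent (None); sizes and axes as drum_a
- drum_c: another WORN dark brown drum on a rack hook, or absent (None); sizes and axes as drum_a
- drum_fresh: FRESH drum, bright orange-red, on one of the rack's hooks among the others; sizes and axes as drum_a. It stays where it hangs
- rack: fixed wooden rack, back board 336 mm wide, 198 high. Origin: at bench level under the middle of the board's front face. Four hooks point along its own -x, towards the robot, at y = -135, -45, 45, 135 mm: level rods 7 mm thick, 162 mm above the bench, 105 long, tips turned up 11 mm. A hanging drum's middle is 52 mm in front of the board, 150 above the bench
- tray: loose plywood tray with a cork floor, 244 (x) x 214 (y) mm outside, 50 mm high, walls and floor 7 mm, 1.6 kg. Origin: middle of its underside, z up. A drum lying in it has its middle 33 mm above the tray's underside, a standing one 47 mm
- clamp_washer: dark steel eight-sided washer between nut and drum: 60 mm across flats, 8 mm thick, hole 30 mm, 0.1 kg. Origin: middle of its underside (164 mm above the bench at the start), z up; flats face its x and y and every 45 deg. It stands 4 mm out all round over the drum, so it can be gripped across its flats
- parts_pan: loose aluminium parts pan with a black mat, 160 (x) x 130 (y) mm, 22 mm high, walls and floor 3 mm, 0.45 kg; origin: middle of its underside. Things laid in it rest 3 mm above its underside; nut and washer fit side by side along x
- jar_varnish: bystander: jar with a red lid, 56 x 56 x 74 mm, beyond the sander; origin in the middle of its underside
- sanding_block: bystander: brown sanding block, 47 x 86 x 28 mm, beyond the sander; origin in the middle of its underside

How it is judged:
By the outcome, as a careful person would: the job done as asked, in the order asked, and still so for the second after the job is handed in, with the robot touching nothing.
Of drum_a, drum_b, drum_c only 1 to 3 are there at a start; the rules pass over those that are not, and their reading is None.
At some moment in a run one of tray, parts_pan may be knocked a few centimetres aside while the robot is not near it.
Once in a run the grip may slacken for a moment while it holds something.
It also fails if it takes over 210 s, if anything falls off the work surface, if the arm or the gripper's body presses on something with over 40 N, if the wrist force passes 120 N, or if a joint passes its speed limit or range.

## Working session

There is one attempt and no reset: what is moved stays moved. The work goes in short steps, Python scripts to look and compute and a tool call to move; the robot and the scene stay as the last step left them, time stands still between calls to the robot, and variables do not carry over. Pictures are saved under pics/ and viewed, about 12 in all and at most 16, crops included, and the job is handed in when it is done.

Besides the shell and the picture viewer there is one more tool, called after "Request:" by a JSON object that holds its "fn" and its "kwargs", one argument or row to a line. servo_tool: Moves the arm, as the interface text tells. Its arguments: {"type":"object","properties":{"delta_pos":{"type":"array","items":{"type":"array","items":{"type":"number"}}},"rot":{"type":"array","items":{"type":"array","items":{"type":"number"}}},"hand":{"type":"array","items":{"type":"number"}}},"required":["delta_pos","rot","hand"]}

```bash
mkdir -p pics; ls; cat > h.py <<'E'
import numpy as np, cv2
from bench import read_state, grab_frame, camera_model, close_job, tcp_to_tips
def K(m):
    f=240/np.tan(np.radians(m["fov_y"])/2); return f,m["cx"],m["cy"]
def ray(m,u,v):
    f,cx,cy=K(m); T=np.array(m["cam_to_world"]); d=T[:3,:3]@np.array([(u-cx)/f,(v-cy)/f,1]); return T[:3,3],d
def onz(m,u,v,z):
    o,d=ray(m,u,v); return o+d*(z-o[2])/d[2]
def tri(m1,p1,m2,p2):
    o1,d1=ray(m1,*p1);o2,d2=ray(m2,*p2)
    s=np.linalg.lstsq(np.c_[d1,-d2],o2-o1,rcond=None)[0]
    a=o1+d1*s[0];b=o2+d2*s[1]; return (a+b)/2,np.linalg.norm(a-b)
def proj(m,P):
    f,cx,cy=K(m);T=np.array(m["cam_to_world"]);c=T[:3,:3].T@(np.array(P)-T[:3,3]);return np.array([cx+f*c[0]/c[2],cy+f*c[1]/c[2]])
def snap(n,fn):
    m=camera_model(n); im=grab_frame(n); cv2.imwrite("pics/"+fn,im[:,:,::-1]); return im,m
E
python3 - <<'E'
from h import *
np.set_printoptions(precision=4,suppress=True)
for n in("scene","top"):
    im,m=snap(n,n+"0.png"); print(n,K(m),m["fov_y"]);print(np.array(m["cam_to_world"]))
print(read_state(),tcp_to_tips)
E
```

```text
pics
scene (np.float64(445.43240359897624), 321.78087690362963, 234.39815638867375) 56.631777980365186
[[ 0.5621 -0.5463  0.621  -0.0908]
 [-0.8271 -0.3663  0.4264 -0.2761]
 [-0.0055 -0.7533 -0.6577  0.8185]
 [ 0.      0.      0.      1.    ]]
top (np.float64(618.4930825389608), 313.4948023713841, 237.80079518756204) 42.416481133601295
[[-0.0003 -0.9913  0.1314  0.3554]
 [-1.      0.0012  0.007   0.1791]
 [-0.0071 -0.1314 -0.9913  1.6813]
 [ 0.      0.      0.      1.    ]]
{'time_s': 0.1, 'joint_pos': array([ 1.021 ,  0.1509,  1.4379,  0.    ,  1.5538, -0.134 ]), 'joint_vel': array([ 0.    , -0.0017, -0.0011,  0.0009, -0.0007, -0.0002]), 'effort': array([  0.0047, -71.4384, -57.1794,  -0.    ,   0.007 ,  -0.0001]), 'ee_pos': array([0.2322, 0.5258, 0.2558]), 'tcp_rot': array([ 0.2064,  0.9785, -0.0005, -0.0002]), 'ft_force': array([0.6823, 0.4894, 0.2248]), 'moment': array([-0.0344,  0.0629, -0.0612]), 'finger_gap': 0.08539208751541223} 0.025
```

View pics/scene0.png

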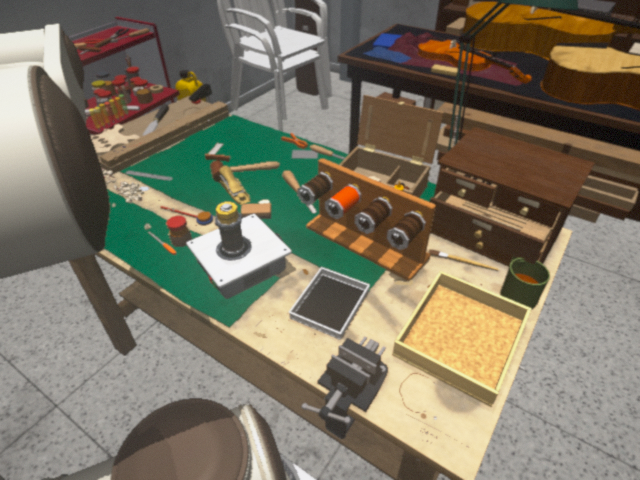

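View pics/top0.png

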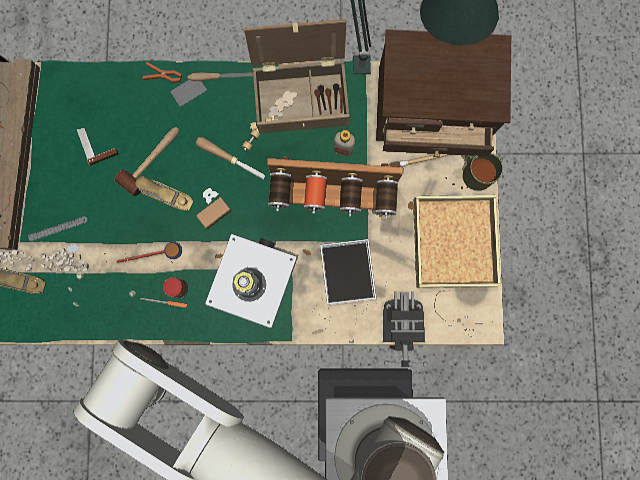

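The scene shows three worn drums on the rack, with the orange drum second from the left. The nut is on the sander at top (243,282), the pan at (348,271) and the tray at (457,242). Next I measure them.

```bash
python3 - <<'E'
from h import *
np.set_printoptions(precision=4,suppress=True)
t=cv2.imread("pics/top0.png"); m=camera_model("top")
hsv=cv2.cvtColor(t,cv2.COLOR_BGR2HSV)
def blob(mask,box,name,z):
    x0,y0,x1,y1=box; M=np.zeros_like(mask);M[y0:y1,x0:x1]=mask[y0:y1,x0:x1]
    M=cv2.morphologyEx(M,cv2.MORPH_OPEN,np.ones((3,3)))
    c=max(cv2.findContours(M,0,2)[0],key=cv2.contourArea)
    r=cv2.minAreaRect(c); P=np.array([onz(m,*p,z) for p in cv2.boxPoints(r)])
    print(name,"px",np.round(r[0],1),"ctr",P.mean(0),"sides",np.linalg.norm(P[1]-P[0]),np.linalg.norm(P[2]-P[1]),
      "dir",np.degrees(np.arctan2(*(P[1]-P[0])[1::-1]))%90,"area",cv2.contourArea(c)); return r
v=hsv[...,2];s=hsv[...,1];h=hsv[...,0]
blob(((s<40)&(v>170)).astype(np.uint8)*255,(195,225,305,335),"table",.078)
blob(((v<75)).astype(np.uint8)*255,(318,235,378,308),"mat",.003)
blob(((h>5)&(h<30)&(s>60)&(v>150)).astype(np.uint8)*255,(410,190,503,292),"tray",.05)
blob(((h<9)&(s>150)&(v>120)).astype(np.uint8)*255,(260,160,410,220),"fresh",.176)
blob(((h>18)&(h<35)&(s>90)).astype(np.uint8)*255,(225,262,268,300),"nut",.2)
big=cv2.resize(t[150:320,190:510],None,fx=2.5,fy=2.5,interpolation=cv2.INTER_CUBIC)
cv2.imwrite("pics/c1.png",big)
E
```

```text
table px [250.4 280.1] ctr [0.4583 0.3542 0.078 ] sides 0.19509424194325486 0.18441111505315014 dir 71.39045424217065 area 5091.5
mat px [347.  272.4] ctr [0.4835 0.1    0.003 ] sides 0.12032487388570577 0.1481179738989179 dir 7.334336566126524 area 2261.0
tray px [455.3 241.3] ctr [ 0.5629 -0.1856  0.05  ] sides 0.19181110836761558 0.22030168333883102 dir 1.9837005882341003 area 5631.5
fresh px [320.4 191.4] ctr [0.671  0.1727 0.176 ] sides 0.06824971088466553 0.020553532801232476 dir 86.8273782227078 area 186.5
nut px [248.3 281.3] ctr [0.4469 0.3458 0.2   ] sides 0.018673842121444597 0.041130376495015934 dir 3.7708419791205188 area 54.5
```

View pics/c1.png

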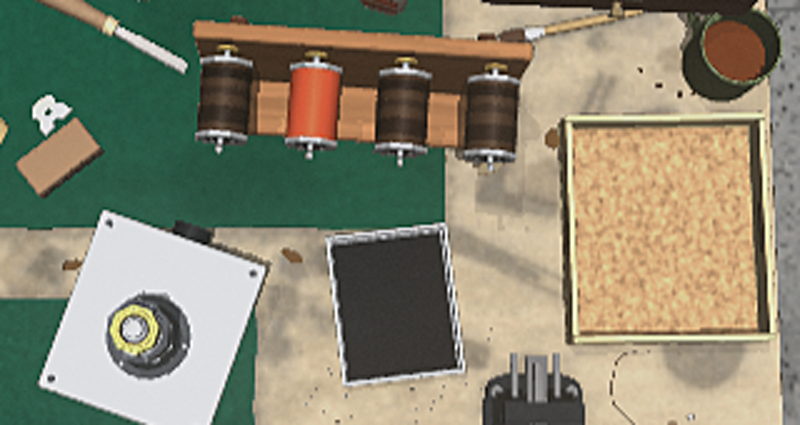

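Crop 1 shows the nut's centre at crop (133,328), hook tips at (219,150), (309,155), (400,160) and (486,167), tray outer corners at about (563,117), (765,117), (776,340) and (567,343), and the pan turned a few degrees.

```bash
python3 - <<'E'
from h import *
np.set_printoptions(precision=4,suppress=True)
m=camera_model("top"); g=lambda x,y,z:onz(m,190+x/2.5,150+y/2.5,z)
print("spindle",g(134,327,.209),"nut",g(134,328,.202))
for p in[(219,150),(309,155),(400,160),(486,167)]:print("tip",g(*p,.17))
for p in[(225,98),(315,104),(403,110),(491,116)]:print("drumtop",g(*p,.176))
for p in[(563,117),(765,117),(776,340),(567,343)]:print("tray",g(*p,.05))
for p in[(327,238),(446,224),(464,371),(345,384)]:print("pan",g(*p,.022))
print(camera_model("wrist"))
from scipy.spatial.transform import Rotation as R
print(R.from_quat(read_state()['tcp_rot']).as_matrix())
E
```

```text
spindle [0.4475 0.3561 0.209 ] nut [0.447  0.3569 0.202 ]
tip [0.6254 0.2789 0.17  ]
tip [0.6203 0.1896 0.17  ]
tip [0.6151 0.0994 0.17  ]
tip [0.6079 0.0144 0.17  ]
drumtop [0.6767 0.2729 0.176 ]
drumtop [0.6705 0.1836 0.176 ]
drumtop [0.6643 0.0964 0.176 ]
drumtop [0.6581 0.0093 0.176 ]
tray [ 0.6822 -0.082   0.05  ]
tray [ 0.6818 -0.2982  0.05  ]
tray [ 0.4433 -0.3004  0.05  ]
tray [ 0.4403 -0.0809  0.05  ]
pan [0.5552 0.1712 0.022 ]
pan [0.5703 0.0425 0.022 ]
pan [0.412  0.0252 0.022 ]
pan [0.3982 0.1523 0.022 ]
{'fov_y': 68.66835688109794, 'cx': 323.51050338952956, 'cy': 244.86754683361886, 'cam_to_world': array([[ 0.4032,  0.8783,  0.257 ,  0.1676],
       [ 0.9151, -0.3867, -0.1141,  0.5548],
       [-0.0008,  0.2812, -0.9597,  0.3747],
       [ 0.    ,  0.    ,  0.    ,  1.    ]])}
[[-0.9148  0.4039 -0.0006]
 [ 0.4039  0.9148 -0.0009]
 [ 0.0002 -0.001  -1.    ]]
```

Request:
{"fn": "servo_tool", "kwargs": {
  "delta_pos": [
    [0.0,0.0,0.04],
    [0.043,-0.034,0.01],
    [0.043,-0.034,0],
    [0.043,-0.034,0],
    [0.043,-0.034,0],
    [0.043,-0.033,0],
    [0,0,0],
    [0,0,0]
  ],
  "rot": [
    [0,0,0],
    [0,0,0],
    [0,0,0],
    [0,0,0],
    [0,0,0],
    [0,0,0],
    [0,0,0],
    [0,0,0]
  ],
  "hand": [0.085,0.085,0.085,0.085,0.085,0.085,0.085,0.085]
}}

```text
time_s: 1.1
ee_pos: [0.4471, 0.357, 0.306]
tcp_rot: [0.207, 0.978, -0.0, -0.0]
ft_force: [-0.8, 0.5, 0.7]
finger_gap: 0.0852
```

```bash
python3 - <<'E'
from h import *
np.set_printoptions(precision=4,suppress=True)
im,m=snap("wrist","w1.png"); s=read_state(); print(s['ee_pos'],s['joint_pos'])
np.save("w1.npy",np.array(m["cam_to_world"]))
E
```

```text
[0.4467 0.3574 0.3061] [ 0.5401  0.1332  1.3575  0.0002  1.6513 -0.6154]
```

View pics/w1.png

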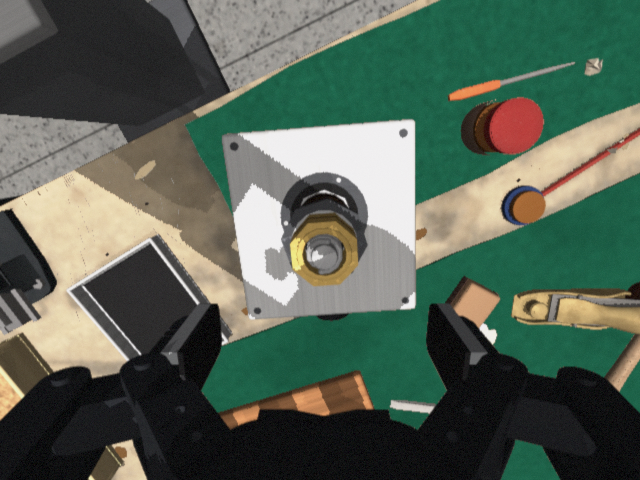

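The wrist picture shows the nut at about (325,250) and the pan at lower left. I'll get its centre and flat angle by mask.

```bash
python3 - <<'E'
from h import *
np.set_printoptions(precision=4,suppress=True)
im=cv2.imread("pics/w1.png"); m=camera_model("wrist"); m["cam_to_world"]=np.load("w1.npy")
hsv=cv2.cvtColor(im,cv2.COLOR_BGR2HSV)
M=((hsv[...,0]>12)&(hsv[...,0]<32)&(hsv[...,1]>110)&(hsv[...,2]>50)).astype(np.uint8)*255
W=np.zeros_like(M);W[200:300,275:375]=M[200:300,275:375]
W=cv2.morphologyEx(W,cv2.MORPH_CLOSE,np.ones((3,3)))
c=cv2.convexHull(max(cv2.findContours(W,0,1)[0],key=cv2.contourArea))
print(cv2.boundingRect(c))
a=cv2.approxPolyDP(c,3,True)[:,0];print(a.tolist())
P=np.array([onz(m,*p,.202) for p in a])
e=np.roll(P,-1,0)-P; print(P[:,:2]); print(np.c_[np.linalg.norm(e,axis=1)*1e3,np.degrees(np.arctan2(e[:,1],e[:,0]))%45])
b=cv2.resize(im[195:305,265:385],None,fx=5,fy=5,interpolation=cv2.INTER_CUBIC);cv2.imwrite("pics/c2.png",b)
for q in [(.447,.357,.209),(.447,.357,.202),(.447,.357,.172)]:print(proj(m,q))
E
```

```text
(290, 214, 68, 72)
[[335, 214], [356, 238], [357, 264], [339, 283], [313, 285], [293, 269], [290, 243], [310, 215]]
[[0.4263 0.3747]
 [0.4466 0.381 ]
 [0.4636 0.3747]
 [0.4714 0.3583]
 [0.4655 0.3414]
 [0.4495 0.3339]
 [0.4322 0.3398]
 [0.4204 0.3597]]
[[21.2467 17.2363]
 [18.131  24.8032]
 [18.1885 25.2377]
 [17.8257 25.9361]
 [17.743  25.2187]
 [18.3128 26.0033]
 [23.0821 30.6903]
 [16.1341 23.524 ]]
[322.8547 255.872 ]
[322.8761 252.6022]
[322.9555 240.4838]
```

View pics/c2.png

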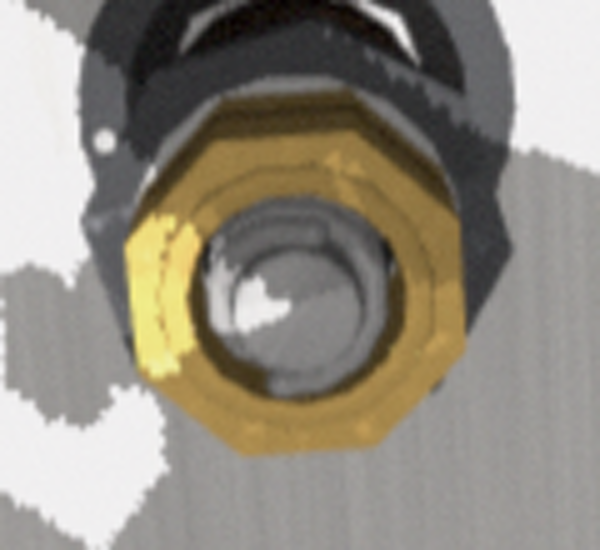

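Request:
{"fn": "servo_tool", "kwargs": {
  "delta_pos": [
    [0.0005,0.001,-0.04],
    [0,0,-0.04],
    [0,0,-0.026],
    [0,0,0],
    [0,0,0],
    [0,0,0],
    [0,0,0],
    [0,0,0]
  ],
  "rot": [
    [0,0,4.1],
    [0,0,0],
    [0,0,0],
    [0,0,0],
    [0,0,0],
    [0,0,0],
    [0,0,0],
    [0,0,0]
  ],
  "hand": [0.075,0.07,0.07,0.065,0.04,0.04,0.04,0.04]
}}

```text
time_s: 2.15
ee_pos: [0.4481, 0.3585, 0.2021]
tcp_rot: [0.171, 0.985, 0.001, 0.001]
ft_force: [-1.1, -0.1, 7.4]
finger_gap: 0.0431
```

Request:
{"fn": "servo_tool", "kwargs": {
  "delta_pos": [
    [0,0,0.0005],
    [0,0,0.0005],
    [0,0,0.0005],
    [0,0,0.0005],
    [0,0,0.0005],
    [0,0,0.0005],
    [0,0,0.0005],
    [0,0,0.0005]
  ],
  "rot": [
    [0,0,-10],
    [0,0,-10],
    [0,0,-10],
    [0,0,-10],
    [0,0,-10],
    [0,0,-10],
    [0,0,-10],
    [0,0,-10]
  ],
  "hand": [0.038,0.038,0.038,0.038,0.038,0.038,0.038,0.038]
}}

```text
time_s: 3.15
ee_pos: [0.4479, 0.3582, 0.2052]
tcp_rot: [0.766, 0.642, 0.001, 0.0]
ft_force: [-0.5, 0.4, -0.9]
finger_gap: 0.0431
```

Request:
{"fn": "servo_tool", "kwargs": {
  "delta_pos": [
    [0,0,0.0005],
    [0,0,0.0005],
    [0,0,0.0005],
    [0,0,0.0005],
    [0,0,0.0005],
    [0,0,0.0005],
    [0,0,0.0005],
    [0,0,0.0005]
  ],
  "rot": [
    [0,0,-10],
    [0,0,-10],
    [0,0,-10],
    [0,0,-10],
    [0,0,-10],
    [0,0,-10],
    [0,0,-10],
    [0,0,-10]
  ],
  "hand": [0.038,0.038,0.038,0.038,0.038,0.038,0.038,0.038]
}}

```text
time_s: 4.15
ee_pos: [0.4479, 0.3581, 0.2091]
tcp_rot: [1.0, -0.0, 0.0, -0.0]
ft_force: [-0.8, -0.3, -0.6]
finger_gap: 0.0431
```

Request:
{"fn": "servo_tool", "kwargs": {
  "delta_pos": [
    [0,0,0.0005],
    [0,0,0.0005],
    [0,0,0.0005],
    [0,0,0.0003],
    [0,0,0],
    [0,0,0],
    [0,0,0],
    [0,0,0]
  ],
  "rot": [
    [0,0,-10],
    [0,0,-10],
    [0,0,-10],
    [0,0,-5],
    [0,0,0],
    [0,0,0],
    [0,0,0],
    [0,0,10]
  ],
  "hand": [0.038,0.038,0.038,0.038,0.038,0.07,0.07,0.07]
}}

```text
time_s: 5.15
ee_pos: [0.4478, 0.358, 0.2101]
tcp_rot: [0.977, -0.212, 0.0, -0.0]
ft_force: [0.4, -0.8, -0.7]
finger_gap: 0.07
```

Request:
{"fn": "servo_tool", "kwargs": {
  "delta_pos": [
    [0,0,0],
    [0,0,0],
    [0,0,0],
    [0,0,0],
    [0,0,0],
    [0,0,0],
    [0,0,0],
    [0,0,0]
  ],
  "rot": [
    [0,0,10],
    [0,0,10],
    [0,0,10],
    [0,0,10],
    [0,0,10],
    [0,0,10],
    [0,0,10],
    [0,0,10]
  ],
  "hand": [0.07,0.07,0.07,0.07,0.07,0.07,0.07,0.07]
}}

```text
time_s: 6.15
ee_pos: [0.4478, 0.358, 0.2101]
tcp_rot: [0.884, 0.467, -0.0, -0.0]
ft_force: [0.0, -0.3, 0.0]
finger_gap: 0.0699
```

Request:
{"fn": "servo_tool", "kwargs": {
  "delta_pos": [
    [0,0,0],
    [0,0,0],
    [0,0,0],
    [0,0,0],
    [0,0,0],
    [0,0,0],
    [0,0,0],
    [0,0,0]
  ],
  "rot": [
    [0,0,10],
    [0,0,10],
    [0,0,10],
    [0,0,10],
    [0,0,10],
    [0,0,10],
    [0,0,10],
    [0,0,10]
  ],
  "hand": [0.07,0.07,0.07,0.07,0.07,0.07,0.07,0.07]
}}

```text
time_s: 7.15
ee_pos: [0.4478, 0.358, 0.2101]
tcp_rot: [0.377, 0.926, -0.0, -0.0]
ft_force: [-0.5, -1.0, -0.5]
finger_gap: 0.0698
```

Request:
{"fn": "servo_tool", "kwargs": {
  "delta_pos": [
    [0,0,0],
    [0,0,0],
    [0,0,0],
    [0,0,0],
    [0,0,0],
    [0,0,0.0005],
    [0,0,0.0005],
    [0,0,0.0005]
  ],
  "rot": [
    [0,0,10],
    [0,0,0],
    [0,0,0],
    [0,0,0],
    [0,0,0],
    [0,0,-10],
    [0,0,-10],
    [0,0,-10]
  ],
  "hand": [0.07,0.04,0.038,0.038,0.038,0.038,0.038,0.038]
}}

```text
time_s: 8.15
ee_pos: [0.4479, 0.3581, 0.2117]
tcp_rot: [0.538, 0.843, 0.0, 0.0]
ft_force: [2.6, 1.1, 2.1]
finger_gap: 0.0429
```

Request:
{"fn": "servo_tool", "kwargs": {
  "delta_pos": [
    [0,0,0.0005],
    [0,0,0.0005],
    [0,0,0.0005],
    [0,0,0.0005],
    [0,0,0.0005],
    [0,0,0.0005],
    [0,0,0.0005],
    [0,0,0.0005]
  ],
  "rot": [
    [0,0,-10],
    [0,0,-10],
    [0,0,-10],
    [0,0,-10],
    [0,0,-10],
    [0,0,-10],
    [0,0,-10],
    [0,0,-10]
  ],
  "hand": [0.038,0.038,0.038,0.038,0.038,0.038,0.038,0.038]
}}

```text
time_s: 9.15
ee_pos: [0.448, 0.3577, 0.2157]
tcp_rot: [0.954, 0.3, 0.0, 0.0]
ft_force: [2.4, -4.7, 1.8]
finger_gap: 0.0426
```

Request:
{"fn": "servo_tool", "kwargs": {
  "delta_pos": [
    [0,0,0.0005],
    [0,0,0.0005],
    [0,0,0.0005],
    [0,0,0.0005],
    [0,0,0.0005],
    [0,0,0.0005],
    [0,0,0.0005],
    [0,0,0.0005]
  ],
  "rot": [
    [0,0,-10],
    [0,0,-10],
    [0,0,-10],
    [0,0,-10],
    [0,0,-10],
    [0,0,-10],
    [0,0,-10],
    [0,0,-10]
  ],
  "hand": [0.038,0.038,0.038,0.038,0.038,0.038,0.038,0.038]
}}

```text
time_s: 10.15
ee_pos: [0.4548, 0.3453, 0.2183]
tcp_rot: [0.931, -0.365, -0.012, -0.011]
ft_force: [-29.1, 87.4, -22.6]
finger_gap: 0.0427
```

Request:
{"fn": "servo_tool", "kwargs": {
  "delta_pos": [
    [0,0,0.0005],
    [0,0,0.003],
    [0,0,0.005],
    [0,0,0.005],
    [0,0,0.005],
    [0,0,0.0]
  ],
  "rot": [
    [0,0,-4],
    [0,0,0],
    [0,0,0],
    [0,0,0],
    [0,0,0],
    [0,0,0]
  ],
  "hand": [0.038,0.038,0.038,0.038,0.038,0.038]
}}

```text
time_s: 10.9
ee_pos: [0.4652, 0.3238, 0.2374]
tcp_rot: [0.923, -0.385, -0.013, -0.013]
ft_force: [-0.2, 0.4, 0.6]
finger_gap: 0.0382
```

```bash
python3 - <<'E'
from h import *
np.set_printoptions(precision=4,suppress=True)
s=read_state(); print(s)
a,ma=snap("scene","s2.png"); b,mb=snap("wrist","w2.png")
cv2.imwrite("pics/c3.png",np.hstack([cv2.resize(a[150:350,130:370],(400,333)),cv2.resize(b,(400,300)).copy() if 0 else cv2.resize(b,(400,333))])[:,:,::-1])
E
```

```text
{'time_s': 10.9, 'joint_pos': array([0.4521, 0.1358, 1.4926, 0.0379, 1.511 , 2.811 ]), 'joint_vel': array([-0.0032,  0.0029,  0.0129,  0.0001, -0.0073, -0.0006]), 'effort': array([  0.063 , -69.9341, -57.302 ,   0.2604,   0.1746,   0.2446]), 'ee_pos': array([0.4652, 0.3238, 0.2374]), 'tcp_rot': array([ 0.9228, -0.3849, -0.0134, -0.0133]), 'ft_force': array([-0.213 ,  0.3923,  0.5675]), 'moment': array([0.0117, 0.019 , 0.0035]), 'finger_gap': 0.03820579176412316}
```

View pics/c3.png

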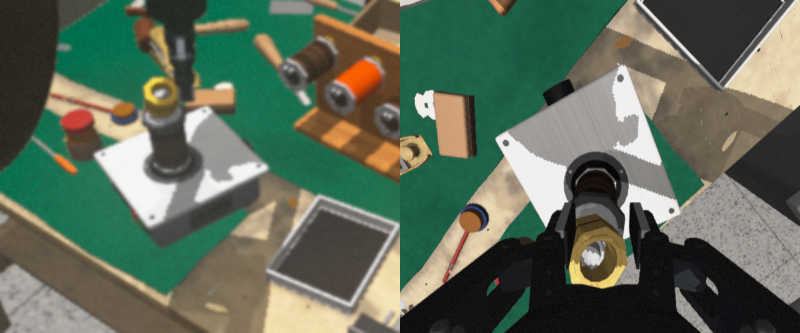

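Request:
{"fn": "servo_tool", "kwargs": {
  "delta_pos": [
    [0,0,0.03],
    [0,0,0.04],
    [-0.006,0.012,0.0],
    [-0.006,0.012,0.0],
    [-0.005,0.01,0],
    [0,0,0],
    [0,0,0],
    [0,0,0]
  ],
  "rot": [
    [0,0,0],
    [0,0,0],
    [0,0,10],
    [0,0,10],
    [0,0,10],
    [0,0,10],
    [0,0,10],
    [0,0,10]
  ],
  "hand": [0.045,0.075,0.075,0.075,0.075,0.075,0.075,0.075]
}}

```text
time_s: 12.0
ee_pos: [0.4487, 0.3563, 0.3065]
tcp_rot: [0.991, 0.132, -0.019, -0.004]
ft_force: [-0.1, 0.3, 0.1]
finger_gap: 0.0748
```

Request:
{"fn": "servo_tool", "kwargs": {
  "delta_pos": [
    [0,0,0],
    [0,0,0],
    [0,0,0],
    [0,0,0],
    [0,0,0],
    [0,0,0],
    [0,0,0],
    [0,0,0]
  ],
  "rot": [
    [0,0,10],
    [0,0,10],
    [0,0,10],
    [0,0,10],
    [0,0,10],
    [0,0,10],
    [0,0,10],
    [0,0,0]
  ],
  "hand": [0.075,0.075,0.075,0.075,0.075,0.075,0.075,0.075]
}}

```text
time_s: 13.0
ee_pos: [0.4487, 0.3564, 0.3066]
tcp_rot: [0.738, 0.674, -0.018, 0.007]
ft_force: [0.8, -0.6, -0.3]
finger_gap: 0.0751
```

```bash
cat >> h.py <<'E'
from scipy.spatial.transform import Rotation as R
def tilt():
    q=R.from_quat(read_state()['tcp_rot']).as_matrix(); z=q[:,2]
    return np.degrees(np.cross(z,[0,0,-1])), np.degrees(np.arctan2(q[1,1],q[0,1]))
E
python3 - <<'E'
from h import *
np.set_printoptions(precision=4,suppress=True)
s=read_state(); print(s['ee_pos'],s['joint_pos'],tilt())
im,m=snap("wrist","w3.png"); np.save("w3.npy",np.array(m["cam_to_world"]))
p=proj(m,(.448,.358,.22)).astype(int);print(p)
x,y=p-60; x=max(x,0);y=max(y,0);print(x,y)
cv2.imwrite("pics/c4.png",cv2.resize(im[y:y+120,x:x+120,::-1],None,fx=5,fy=5,interpolation=cv2.INTER_CUBIC))
E
```

```text
[0.4487 0.3564 0.3066] [ 0.5477  0.1573  1.3297 -0.0211  1.6878  0.6367] (array([ 2.0147, -1.0028,  0.    ]), np.float64(-5.236600314279394))
[322 255]
262 195
```

View pics/c4.png

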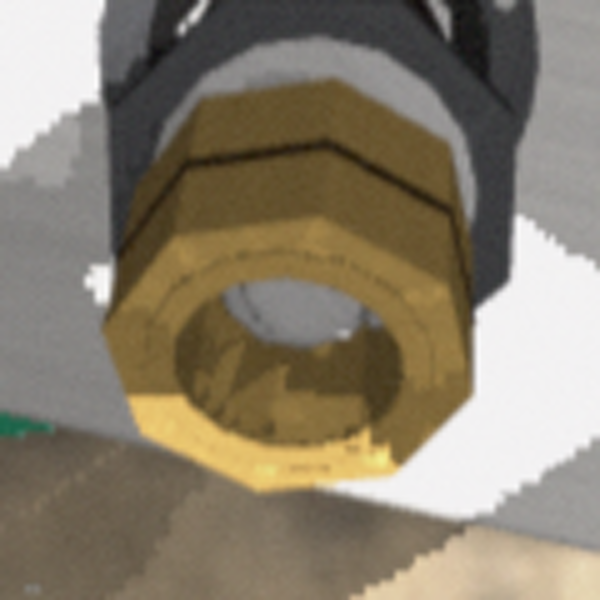

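```bash
python3 - <<'E'
from h import *
np.set_printoptions(precision=4,suppress=True)
m=camera_model("wrist"); T=np.load("w3.npy"); f,cx,cy=K(m)
top=np.array([(105,325),(178,238),(325,215),(463,280),(472,395),(398,472),(262,490),(138,430)],float)
bot={1:(205,97),2:(335,80),3:(455,150)}
r=.022/np.cos(np.pi/8); an=-np.radians(45*np.arange(8)+22.5)
O=np.c_[r*np.cos(an),r*np.sin(an),0*an+.03]
obj=np.vstack([O]+[O[[k]]-[0,0,.03] for k in bot]); img=np.vstack([top]+[[v] for v in bot.values()])/5+[262,195]
ok,rv,tv=cv2.solvePnP(obj,img,np.array([[f,0,cx],[0,f,cy],[0,0,1]]),None)
pr=cv2.projectPoints(obj,rv,tv,np.array([[f,0,cx],[0,f,cy],[0,0,1]]),None)[0][:,0]
print(np.abs(pr-img).max(0))
A=T[:3,:3]@cv2.Rodrigues(rv)[0]; c=T[:3,:3]@tv[:,0]+T[:3,3]
print("bottom centre",c,"top",c+A[:,2]*.03,"axis",A[:,2])
for k in range(4):
    a=np.radians(45*k); n=A@[np.cos(a),np.sin(a),0]; print(k,n, np.degrees(np.arctan2(n[1],n[0]))%180)
E
```

```text
[1.9031 1.1681]
bottom centre [0.4478 0.3587 0.1884] top [0.4457 0.3489 0.2167] axis [-0.0728 -0.3266  0.9424]
0 [-0.9907 -0.0856 -0.1062] 4.938375877949937
1 [-0.6189 -0.7261 -0.2994] 49.55520578362078
2 [ 0.1153 -0.9413 -0.3173] 96.98547455980224
3 [ 0.7821 -0.6051 -0.1493] 142.2716469312208
```

The nut is free of the thread but leans about 19° on the spindle, because joint 6 ran out of range during the second turn. I'll tilt the tool to match it.

Request:
{"fn": "servo_tool", "kwargs": {
  "delta_pos": [
    [0,0,0],
    [-0.0025,-0.009,-0.005],
    [-0.0025,-0.009,-0.013],
    [-0.0025,-0.009,-0.015],
    [0,0,0],
    [0,0,0]
  ],
  "rot": [
    [0,0,10.2],
    [7,-1.75,0],
    [7,-1.75,0],
    [7,-1.75,0],
    [0,0,0],
    [0,0,0]
  ],
  "hand": [0.075,0.075,0.075,0.075,0.075,0.075]
}}

```text
time_s: 13.8
ee_pos: [0.4416, 0.3294, 0.2745]
tcp_rot: [0.667, 0.726, 0.148, -0.081]
ft_force: [-0.6, 0.6, 0.1]
finger_gap: 0.0751
```

```bash
python3 - <<'E'
from h import *
np.set_printoptions(precision=4,suppress=True)
s=read_state(); print(s['ee_pos'],s['joint_pos']); print(R.from_quat(s['tcp_rot']).as_matrix())
im,m=snap("wrist","w4.png"); 
for P in [(.4478,.3587,.1884),(.4457,.3489,.2167)]: print(proj(m,P))
p=proj(m,(.4457,.3489,.2167)).astype(int)
cv2.imwrite("pics/c5.png",cv2.resize(im[100:480,100:540,::-1],None,fx=1.5,fy=1.5))
E
```

```text
[0.4416 0.3294 0.2745] [ 0.3486 -0.0526  1.6471  0.2852  1.362   0.2298]
[[-0.0981  0.992   0.0799]
 [ 0.9444  0.0675  0.3218]
 [ 0.3139  0.107  -0.9434]]
[320.1339 260.4881]
[320.1215 278.4814]
```

View pics/c5.png

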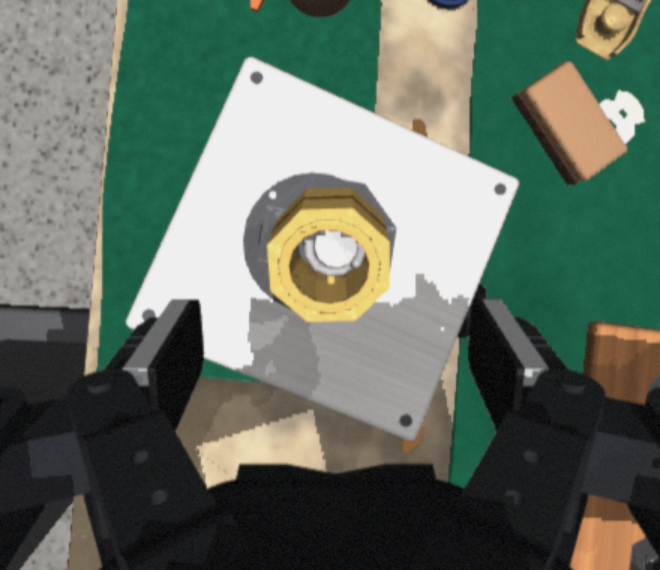

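Request:
{"fn": "servo_tool", "kwargs": {
  "delta_pos": [
    [0.0016,0.0074,-0.0189],
    [0.0016,0.0074,-0.0189],
    [0.0016,0.0065,-0.0188],
    [0,0,0],
    [0,0,0],
    [0,0,0],
    [0,0,0],
    [0,0,0]
  ],
  "rot": [
    [0,0,0],
    [0,0,0],
    [0,0,0],
    [0,0,0],
    [0,0,0],
    [0,0,0],
    [0,0,0],
    [0,0,0]
  ],
  "hand": [0.072,0.07,0.07,0.06,0.038,0.038,0.038,0.038]
}}

```text
time_s: 14.85
ee_pos: [0.4455, 0.3508, 0.2185]
tcp_rot: [0.665, 0.727, 0.148, -0.081]
ft_force: [-10.2, -2.6, 4.4]
finger_gap: 0.0429
```

Request:
{"fn": "servo_tool", "kwargs": {
  "delta_pos": [
    [0,0,0.005],
    [0,0,0.008],
    [0,0,0.01],
    [0,0,0.01],
    [0,0,0.02],
    [0,0,0.02],
    [0,0,0.0],
    [0,0,0]
  ],
  "rot": [
    [0,0,0],
    [0,0,0],
    [0,0,0],
    [0,0,0],
    [0,0,0],
    [0,0,0],
    [0,0,0],
    [0,0,0]
  ],
  "hand": [0.038,0.038,0.038,0.038,0.038,0.038,0.038,0.038]
}}

```text
time_s: 15.85
ee_pos: [0.446, 0.3506, 0.2898]
tcp_rot: [0.666, 0.727, 0.148, -0.081]
ft_force: [-0.2, 0.2, -1.1]
finger_gap: 0.0427
```

Request:
{"fn": "servo_tool", "kwargs": {
  "delta_pos": [
    [0,0,0],
    [0,0,0],
    [0.016,-0.0495,0],
    [0.016,-0.0495,0],
    [0.016,-0.0495,-0.02],
    [0.016,-0.0495,-0.03],
    [0.016,-0.0495,-0.03],
    [0,0,0]
  ],
  "rot": [
    [-9.4,2.33,0],
    [-9.4,2.33,0],
    [0,0,10.2],
    [0,0,10.2],
    [0,0,10.2],
    [0,0,10.2],
    [0,0,10.2],
    [0,0,10.2]
  ],
  "hand": [0.038,0.038,0.038,0.038,0.038,0.038,0.038,0.038]
}}

```text
time_s: 16.85
ee_pos: [0.5232, 0.11, 0.2104]
tcp_rot: [0.222, 0.975, -0.001, -0.003]
ft_force: [-0.7, 0.1, -1.1]
finger_gap: 0.0426
```

Request:
{"fn": "servo_tool", "kwargs": {
  "delta_pos": [
    [0,0,0],
    [0,0,0],
    [0,0,0],
    [0,0,0],
    [0,0,0]
  ],
  "rot": [
    [0,0,10.2],
    [0,0,10.2],
    [0,0,10.2],
    [0,0,0],
    [0,0,0]
  ],
  "hand": [0.038,0.038,0.038,0.038,0.038]
}}

```text
time_s: 17.48
ee_pos: [0.5234, 0.1129, 0.2133]
tcp_rot: [-0.04, 0.999, -0.0, -0.001]
ft_force: [0.3, 0.3, -1.6]
finger_gap: 0.0426
```

```bash
cat >> h.py <<'E'
def panfind():
    im=grab_frame("top"); m=camera_model("top"); hsv=cv2.cvtColor(im,cv2.COLOR_RGB2HSV)
    out={}
    for nm,M,box,z in[("pan",hsv[...,2]<75,(290,210,410,330),.003),("tray",(hsv[...,0]>5)&(hsv[...,0]<30)&(hsv[...,1]>60)&(hsv[...,2]>150),(405,150,506,330),.05)]:
        W=np.zeros((480,640),np.uint8);a,b,c,d=box;W[b:d,a:c]=M[b:d,a:c]*255
        W=cv2.morphologyEx(W,cv2.MORPH_OPEN,np.ones((3,3)))
        r=cv2.minAreaRect(max(cv2.findContours(W,0,2)[0],key=cv2.contourArea))
        P=np.array([onz(m,*p,z) for p in cv2.boxPoints(r)]); out[nm]=(P.mean(0)[:2],r[1],r[2])
    return out,im
E
python3 - <<'E'
from h import *
np.set_printoptions(precision=4,suppress=True)
s=read_state(); print(s['ee_pos'],s['joint_pos'],tilt(),s['finger_gap'],s['ft_force'])
o,im=panfind(); print(o); cv2.imwrite("pics/t5.png",im[:,:,::-1])
im,m=snap("wrist","w5.png")
cv2.imwrite("pics/c6.png",np.hstack([cv2.resize(cv2.imread("pics/t5.png")[150:330,190:510],(400,225)),cv2.resize(im[:,:,::-1],(400,300))[:225]]) if 0 else np.vstack([cv2.resize(cv2.imread("pics/t5.png")[150:330,190:510],(480,270)),cv2.resize(im[:,:,::-1],(480,330))]))
np.save("w5.npy",m["cam_to_world"])
E
```

```text
[0.5234 0.1129 0.2133] [ 0.0688  0.0876  1.5946 -0.0004  1.4608 -1.5821] (array([ 0.029 , -0.0818,  0.    ]), np.float64(94.59416773180412)) 0.04257932544222359 [ 0.2603  0.2806 -1.5974]
{'pan': (array([0.4664, 0.0911]), (41.331207275390625, 41.03572082519531), 85.76361083984375), 'tray': (array([ 0.5623, -0.1856]), (81.55514526367188, 71.66858673095703), 87.95458984375)}
```

View pics/c6.png

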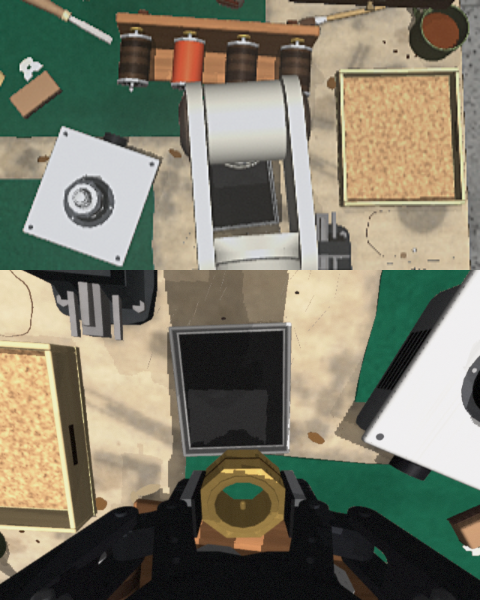

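Only the arm covers part of the pan in the top picture; its visible corner sits where it was. I set the nut down.

Request:
{"fn": "servo_tool", "kwargs": {
  "delta_pos": [
    [0.002,-0.01,-0.045],
    [0,0,-0.045],
    [0,0,-0.045],
    [0,0,-0.03],
    [0,0,-0.009],
    [0,0,0],
    [0,0,0],
    [0,0,0]
  ],
  "rot": [
    [0,0,2],
    [0,0,0],
    [0,0,0],
    [0,0,0],
    [0,0,0],
    [0,0,0],
    [0,0,0],
    [0,0,0]
  ],
  "hand": [0.038,0.038,0.038,0.038,0.038,0.038,0.038,0.038]
}}

```text
time_s: 18.58
ee_pos: [0.526, 0.1029, 0.0407]
tcp_rot: [-0.06, 0.998, -0.0, 0.0]
ft_force: [0.3, 0.0, -1.5]
finger_gap: 0.0426
```

Request:
{"fn": "servo_tool", "kwargs": {
  "delta_pos": [
    [0,0,-0.003],
    [0,0,0],
    [0,0,0],
    [0,0,0],
    [0,0,0.04],
    [0,0,0.06],
    [0,0,0.06],
    [-0.01,0.04,0.06]
  ],
  "rot": [
    [0,0,0],
    [0,0,0],
    [0,0,0],
    [0,0,0],
    [0,0,0],
    [0,0,0],
    [0,0,0],
    [0,0,0]
  ],
  "hand": [0.038,0.038,0.065,0.065,0.065,0.065,0.065,0.065]
}}

```text
time_s: 19.58
ee_pos: [0.5171, 0.1364, 0.2507]
tcp_rot: [-0.058, 0.998, -0.0, 0.0]
ft_force: [1.3, 1.4, 0.3]
finger_gap: 0.0651
```

Request:
{"fn": "servo_tool", "kwargs": {
  "delta_pos": [
    [-0.013,0.042,0.03],
    [-0.013,0.042,0],
    [-0.013,0.042,0],
    [-0.013,0.042,0],
    [-0.014,0.042,0],
    [0,0.005,0],
    [0,0,0],
    [0,0,0]
  ],
  "rot": [
    [0,0,0],
    [0,0,0],
    [0,0,0],
    [0,0,0],
    [0,0,0],
    [0,0,0],
    [0,0,0],
    [0,0,0]
  ],
  "hand": [0.08,0.08,0.08,0.08,0.08,0.08,0.08,0.08]
}}

```text
time_s: 20.58
ee_pos: [0.4513, 0.3514, 0.2782]
tcp_rot: [-0.059, 0.998, -0.0, -0.0]
ft_force: [-0.1, 0.1, -0.3]
finger_gap: 0.0799
```

```bash
python3 - <<'E'
from h import *
np.set_printoptions(precision=4,suppress=True)
s=read_state(); print(s['ee_pos'],s['joint_pos'],tilt(),s['finger_gap'])
im,m=snap("wrist","w6.png");np.save("w6.npy",np.array(m["cam_to_world"]))
p=proj(m,(.448,.358,.172)).astype(int); print(p)
x,y=p-[60,60];print(x,y)
c=cv2.resize(im[y:y+120,x:x+120,::-1],None,fx=4.5,fy=4.5,interpolation=cv2.INTER_CUBIC)
t=grab_frame("top")[235:310,315:380,::-1]
c[:260,:]=c[:260,:];cv2.imwrite("pics/c7.png",np.hstack([c,cv2.resize(t,(250,540*250//540+38))[:0].reshape(0,250,3)]) if 0 else np.hstack([c,np.pad(cv2.resize(t,(234,270)),((0,270),(0,0),(0,0)))]))
E
```

```text
[0.4513 0.3514 0.2782] [ 0.527   0.1386  1.4071 -0.0002  1.597  -1.1622] (array([ 0.0422, -0.0442,  0.    ]), np.float64(96.77940051403806)) 0.07988347527081013
[334 248]
274 188
```

View pics/c7.png

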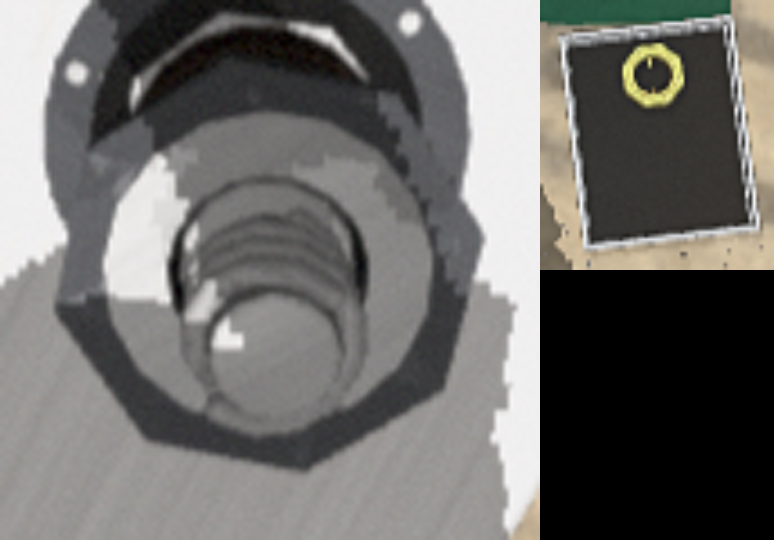

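The nut lies in the pan's rear half. The washer's outline corners are at crop (57,305), (148,440), (307,468), (443,388), (483,240).

```bash
python3 - <<'E'
from h import *
np.set_printoptions(precision=4,suppress=True)
m=camera_model("wrist"); m["cam_to_world"]=np.load("w6.npy")
P=np.array([onz(m,274+x/4.5,188+y/4.5,.172) for x,y in[(57,305),(148,440),(307,468),(443,388),(483,240)]])
e=np.diff(P,axis=0);print(np.linalg.norm(e,axis=1),np.degrees(np.arctan2(e[:,1],e[:,0]))%45)
# circle fit
A=np.c_[2*P[:,:2],np.ones(5)];c=np.linalg.lstsq(A,(P[:,:2]**2).sum(1),rcond=None)[0];print(c[:2],np.sqrt(c[2]+c[0]**2+c[1]**2))
print((P[0]+P[4])/2)
print(onz(m,274+270/4.5,188+358/4.5,.209))
E
```

```text
[0.0256 0.0249 0.0244 0.0239] [38.2826 41.0519 39.6156 39.7511]
[0.4486 0.3579] 0.032108309731264134
[0.4484 0.3578 0.172 ]
[0.4485 0.357  0.209 ]
```

Request:
{"fn": "servo_tool", "kwargs": {
  "delta_pos": [
    [-0.0027,0.0063,0],
    [0,0,-0.02],
    [0,0,-0.04],
    [0,0,-0.036],
    [0,0,-0.01],
    [0,0,0],
    [0,0,0],
    [0,0,0]
  ],
  "rot": [
    [0,0,-6.1],
    [0,0,-6],
    [0,0,0],
    [0,0,0],
    [0,0,0],
    [0,0,0],
    [0,0,0],
    [0,0,0]
  ],
  "hand": [0.082,0.08,0.08,0.08,0.08,0.055,0.055,0.055]
}}

```text
time_s: 21.68
ee_pos: [0.4488, 0.3587, 0.1736]
tcp_rot: [0.046, 0.999, 0.0, 0.0]
ft_force: [0.6, -2.1, 7.0]
finger_gap: 0.0585
```

Request:
{"fn": "servo_tool", "kwargs": {
  "delta_pos": [
    [0,0,0],
    [0,0,0.005],
    [0,0,0.01],
    [0,0,0.02],
    [0,0,0.03],
    [0,0,0.03],
    [0,0,0.01],
    [0,0,0]
  ],
  "rot": [
    [0,0,0],
    [0,0,0],
    [0,0,0],
    [0,0,0],
    [0,0,0],
    [0,0,0],
    [0,0,0],
    [0,0,0]
  ],
  "hand": [0.055,0.055,0.055,0.055,0.055,0.055,0.055,0.055]
}}

```text
time_s: 22.68
ee_pos: [0.4483, 0.3586, 0.2773]
tcp_rot: [0.046, 0.999, -0.0, -0.0]
ft_force: [0.4, -0.9, -2.3]
finger_gap: 0.0584
```

Request:
{"fn": "servo_tool", "kwargs": {
  "delta_pos": [
    [0,-0.053,0],
    [0,-0.053,0],
    [0,-0.053,0],
    [0,-0.053,-0.02],
    [-0.002,-0.053,-0.04],
    [0,0,-0.04],
    [0,0,-0.04],
    [0,0,-0.04]
  ],
  "rot": [
    [0,0,6],
    [0,0,6],
    [0,0,0],
    [0,0,0],
    [0,0,0],
    [0,0,0],
    [0,0,0],
    [0,0,0]
  ],
  "hand": [0.055,0.055,0.055,0.055,0.055,0.055,0.055,0.055]
}}

```text
time_s: 23.68
ee_pos: [0.4454, 0.0964, 0.0972]
tcp_rot: [-0.059, 0.998, -0.0, -0.001]
ft_force: [0.7, 0.3, -1.6]
finger_gap: 0.0585
```

```bash
python3 - <<'E'
from h import *
s=read_state(); print(s['ee_pos'],tilt(),s['finger_gap'],s['ft_force'])
o,im=panfind(); print(o)
im,m=snap("wrist","w7.png")
for x,y in[(.042,0),(.08,.065),(.08,-.065),(-.08,.065),(-.08,-.065)]:
    c,q=np.cos(.12),np.sin(.12); P=(.484+c*x-q*y,.098+q*x+c*y,.022); u=proj(m,P); print(u); cv2.circle(im,tuple(int(v) for v in u),4,(255,0,255),1)
cv2.imwrite("pics/c8.png",im[:,:,::-1])
E
```

```text
[0.44543188 0.09643949 0.09715542] (array([ 0.03046499, -0.1325991 ,  0.        ]), np.float64(96.708514519422)) 0.05849092529288366 [ 0.70094132  0.26043312 -1.63773636]
{'pan': (array([0.55241343, 0.07226813]), (8.0, 18.0), 90.0), 'tray': (array([ 0.56231189, -0.18564854]), (81.55514526367188, 71.66858673095703), 87.95458984375)}
[318.63414288 393.16868682]
[416.24180607 441.11923263]
[221.67940697 441.51825651]
[436.88250051 202.96866476]
[197.80438484 203.45592916]
```

View pics/c8.png

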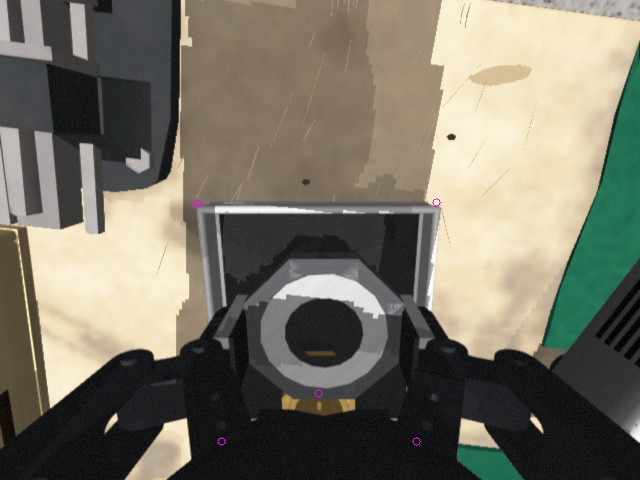

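Predicted pan corners match the picture and the washer is over the pan's free half. I lower it.

Request:
{"fn": "servo_tool", "kwargs": {
  "delta_pos": [
    [0,-0.002,-0.04],
    [0,0,-0.02],
    [0,0,-0.009],
    [0,0,0],
    [0,0,0],
    [0,0,0],
    [0,0,0],
    [0,0,0]
  ],
  "rot": [
    [0,0,0],
    [0,0,0],
    [0,0,0],
    [0,0,0],
    [0,0,0],
    [0,0,0],
    [0,0,0],
    [0,0,0]
  ],
  "hand": [0.055,0.055,0.055,0.055,0.055,0.075,0.075,0.075]
}}

```text
time_s: 24.78
ee_pos: [0.4464, 0.0947, 0.0307]
tcp_rot: [-0.059, 0.998, -0.0, -0.0]
ft_force: [-0.2, 0.1, -1.0]
finger_gap: 0.075
```

Request:
{"fn": "servo_tool", "kwargs": {
  "delta_pos": [
    [0,0,0.03],
    [0,0,0.06],
    [0,0,0.06],
    [0,0.05,0.06],
    [0,0.053,0.04],
    [0,0.053,0.0],
    [0,0.053,0],
    [0.002,0.053,0]
  ],
  "rot": [
    [0,0,0],
    [0,0,0],
    [0,0,0],
    [0,0,0],
    [0,0,0],
    [0,0,0],
    [0,0,0],
    [0,0,0]
  ],
  "hand": [0.075,0.075,0.075,0.075,0.075,0.075,0.075,0.075]
}}

```text
time_s: 25.78
ee_pos: [0.448, 0.3454, 0.2664]
tcp_rot: [-0.059, 0.998, -0.0, -0.0]
ft_force: [1.4, -0.1, 0.8]
finger_gap: 0.075
```

```bash
python3 - <<'E'
from h import *
np.set_printoptions(precision=4,suppress=True)
s=read_state(); print(s['ee_pos'],s['joint_pos'],tilt(),s['finger_gap'])
im,m=snap("wrist","w8.png");np.save("w8.npy",np.array(m["cam_to_world"]))
p=proj(m,(.448,.358,.164)).astype(int); print(p)
x,y=np.maximum(p-[60,60],0);print(x,y)
c=cv2.resize(im[y:y+120,x:x+120,::-1],(540,540),interpolation=cv2.INTER_CUBIC)
t=grab_frame("top")[235:310,315:380,::-1]
cv2.imwrite("pics/c9.png",np.hstack([c,np.pad(cv2.resize(t,(234,270)),((0,270),(0,0),(0,0)))]))
E
```

```text
[0.448  0.3454 0.2664] [ 0.5207  0.1283  1.4423 -0.0001  1.5716 -1.1679] (array([ 0.0206, -0.0279,  0.    ]), np.float64(96.74718193030434)) 0.07500531353599091
[342 255]
282 195
```

View pics/c9.png

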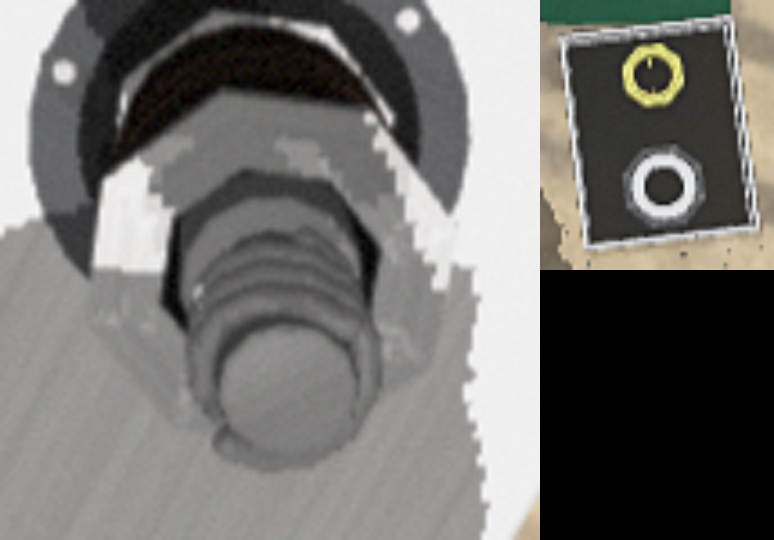

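Nut and washer lie flat side by side in the pan. The drum's top face corners are at crop (100,180), (222,90), (370,107), (455,225).

```bash
python3 - <<'E'
from h import *
np.set_printoptions(precision=4,suppress=True)
m=camera_model("wrist"); m["cam_to_world"]=np.load("w8.npy")
P=np.array([onz(m,282+x/4.5,195+y/4.5,.164) for x,y in[(92,310),(100,180),(222,90),(370,107),(455,225),(430,360)]])
e=np.diff(P,axis=0);print(np.linalg.norm(e,axis=1),np.degrees(np.arctan2(e[:,1],e[:,0]))%45)
A=np.c_[2*P[:,:2],np.ones(len(P))];c=np.linalg.lstsq(A,(P[:,:2]**2).sum(1),rcond=None)[0];print(c[:2],np.sqrt(c[2]+c[0]**2+c[1]**2))
E
```

```text
[0.02   0.022  0.0213 0.0218 0.0212] [ 2.5084 43.795   0.1391 43.2565 44.3863]
[0.4473 0.3578] 0.02773368878498619
```

Request:
{"fn": "servo_tool", "kwargs": {
  "delta_pos": [
    [0,0,0],
    [0,0,0],
    [0,0,0]
  ],
  "rot": [
    [0,0,-7.5],
    [0,0,0],
    [0,0,0]
  ],
  "hand": [0.075,0.075,0.075]
}}

```text
time_s: 26.25
ee_pos: [0.4484, 0.3432, 0.2663]
tcp_rot: [0.005, 1.0, -0.0, -0.0]
ft_force: [0.5, 0.3, 0.1]
finger_gap: 0.0748
```

Request:
{"fn": "servo_tool", "kwargs": {
  "delta_pos": [
    [-0.0006,0.0145,0],
    [0,0,-0.03],
    [0,0,-0.04],
    [0,0,-0.025],
    [0,0,-0.004],
    [0,0,0],
    [0,0,0],
    [0,0,0]
  ],
  "rot": [
    [0,0,0],
    [0,0,0],
    [0,0,0],
    [0,0,0],
    [0,0,0],
    [0,0,0],
    [0,0,0],
    [0,0,0]
  ],
  "hand": [0.075,0.075,0.075,0.075,0.07,0.045,0.045,0.045]
}}

```text
time_s: 27.25
ee_pos: [0.4482, 0.3584, 0.1684]
tcp_rot: [0.007, 1.0, 0.0, 0.0]
ft_force: [-0.1, 0.6, 5.7]
finger_gap: 0.0508
```

Request:
{"fn": "servo_tool", "kwargs": {
  "delta_pos": [
    [0,0,0],
    [0,0,0.005],
    [0,0,0.015],
    [0,0,0.02],
    [0,0,0.02],
    [0,0,0.02],
    [0,0,0.02],
    [0,0,0.02]
  ],
  "rot": [
    [0,0,0],
    [0,0,0],
    [0,0,0],
    [0,0,0],
    [0,0,0],
    [0,0,0],
    [0,0,0],
    [0,0,0]
  ],
  "hand": [0.045,0.045,0.045,0.045,0.045,0.045,0.045,0.045]
}}

```text
time_s: 28.25
ee_pos: [0.4477, 0.358, 0.2889]
tcp_rot: [0.007, 1.0, -0.0, -0.0]
ft_force: [0.3, 1.2, -3.4]
finger_gap: 0.0508
```

Request:
{"fn": "servo_tool", "kwargs": {
  "delta_pos": [
    [0,0,0.02],
    [0,0,0.012],
    [0,-0.02,0],
    [0.003,-0.045,0],
    [0.003,-0.045,0],
    [0.003,-0.045,0],
    [0.003,-0.045,0],
    [0.003,-0.045,0]
  ],
  "rot": [
    [0,0,0],
    [0,0,0],
    [0,0,0],
    [0,0,0],
    [0,0,0],
    [0,0,0],
    [0,0,0],
    [0,0,0]
  ],
  "hand": [0.045,0.045,0.045,0.045,0.045,0.045,0.045,0.045]
}}

```text
time_s: 29.25
ee_pos: [0.462, 0.111, 0.3187]
tcp_rot: [0.007, 1.0, -0.0, -0.001]
ft_force: [1.0, 0.1, -2.6]
finger_gap: 0.0504
```

Request:
{"fn": "servo_tool", "kwargs": {
  "delta_pos": [
    [0.003,-0.045,0],
    [0.003,-0.045,0],
    [0.003,-0.045,0],
    [0.003,-0.045,0],
    [0.003,-0.045,0],
    [0.003,-0.045,0],
    [0.003,-0.045,0],
    [0,-0.03,0]
  ],
  "rot": [
    [0,0,0],
    [0,0,0],
    [0,0,0],
    [0,0,0],
    [0,0,0],
    [0,0,0],
    [0,0,0],
    [0,0,0]
  ],
  "hand": [0.045,0.045,0.045,0.045,0.045,0.045,0.045,0.045]
}}

```text
time_s: 30.25
ee_pos: [0.4826, -0.2341, 0.3184]
tcp_rot: [0.007, 1.0, 0.0, -0.001]
ft_force: [0.0, 0.5, -2.6]
finger_gap: 0.0504
```

```bash
python3 - <<'E'
from h import *
np.set_printoptions(precision=4,suppress=True)
s=read_state(); print(s['ee_pos'],s['joint_pos'],tilt(),s['finger_gap'],s['ft_force'])
o,im=panfind(); print(o); cv2.imwrite("pics/t9.png",im[:,:,::-1])
im,m=snap("wrist","w9.png")
for x,y in[(.122,.107),(.122,-.107),(-.122,.107),(-.122,-.107),(-.075,-.057)]:
    u=proj(m,(.562+x,-.190+y,.05)); cv2.circle(im,tuple(int(v) for v in u),4,(255,0,255),2)
cv2.imwrite("pics/c10.png",np.hstack([cv2.resize(im[:,:,::-1],(400,300)),cv2.resize(cv2.imread("pics/t9.png"),(400,300))]))
E
```

```text
[ 0.4826 -0.2341  0.3184] [-0.5947  0.0575  1.4157 -0.0012  1.6702 -2.1509] (array([-0.0043, -0.1254, -0.    ]), np.float64(89.15439240344594)) 0.05037766773086839 [ 0.0199  0.5484 -2.6414]
{'pan': (array([0.4836, 0.0991]), (54.23936080932617, 43.71036911010742), 83.0887680053711), 'tray': (array([ 0.5887, -0.1445]), (61.0, 41.0), 90.0)}
```

View pics/c10.png

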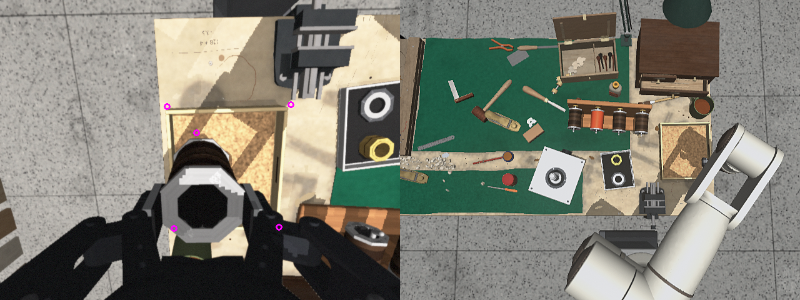

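The tray and pan are still in place and the drum is held over the tray's near right corner.

Request:
{"fn": "servo_tool", "kwargs": {
  "delta_pos": [
    [0.004,-0.011,-0.03],
    [0,0,-0.045],
    [0,0,-0.045],
    [0,0,-0.045],
    [0,0,-0.04],
    [0,0,-0.015],
    [0,0,0],
    [0,0,0]
  ],
  "rot": [
    [0,0,0],
    [0,0,0],
    [0,0,0],
    [0,0,0],
    [0,0,0],
    [0,0,0],
    [0,0,0],
    [0,0,0]
  ],
  "hand": [0.045,0.045,0.045,0.045,0.045,0.045,0.045,0.045]
}}

```text
time_s: 31.35
ee_pos: [0.4883, -0.2433, 0.1009]
tcp_rot: [0.007, 1.0, -0.001, 0.0]
ft_force: [-0.4, -0.2, -2.5]
finger_gap: 0.0505
```

Request:
{"fn": "servo_tool", "kwargs": {
  "delta_pos": [
    [0,0,-0.004],
    [0,0,-0.004],
    [0,0,0],
    [0,0,0],
    [0,0,0],
    [0,0,0],
    [0,0,0],
    [0,0,0.01]
  ],
  "rot": [
    [0,0,0],
    [0,0,0],
    [0,0,0],
    [0,0,0],
    [0,0,0],
    [0,0,0],
    [0,0,0],
    [0,0,0]
  ],
  "hand": [0.045,0.045,0.045,0.055,0.06,0.07,0.07,0.07]
}}

```text
time_s: 32.35
ee_pos: [0.4874, -0.2427, 0.101]
tcp_rot: [0.007, 1.0, 0.0, -0.001]
ft_force: [0.7, 0.0, 0.5]
finger_gap: 0.07
```

Request:
{"fn": "servo_tool", "kwargs": {
  "delta_pos": [
    [0,0,0.02],
    [0,0,0.05],
    [0,0,0.05],
    [0,0.04,0.05],
    [0.02,0.045,0.03],
    [0.02,0.045,0.0],
    [0.03,0.045,0],
    [0.03,0.045,0]
  ],
  "rot": [
    [0,0,0],
    [0,0,0],
    [0,0,0],
    [0,0,0],
    [0,0,0],
    [0,0,0],
    [0,0,0],
    [0,0,0]
  ],
  "hand": [0.07,0.07,0.07,0.07,0.07,0.07,0.07,0.07]
}}

```text
time_s: 33.35
ee_pos: [0.5883, -0.0222, 0.3011]
tcp_rot: [0.007, 1.0, -0.0, 0.0]
ft_force: [0.5, 0.5, -0.5]
finger_gap: 0.0702
```

Request:
{"fn": "servo_tool", "kwargs": {
  "delta_pos": [
    [0.0,0.03,0],
    [0,0,0]
  ],
  "rot": [
    [0,0,0],
    [0,0,0]
  ],
  "hand": [0.07,0.07]
}}

```text
time_s: 33.6
ee_pos: [0.5877, 0.008, 0.3005]
tcp_rot: [0.005, 1.0, -0.0, -0.0]
ft_force: [-0.2, -0.4, -0.4]
finger_gap: 0.0703
```

```bash
python3 - <<'E'
from h import *
np.set_printoptions(precision=4,suppress=True)
s=read_state(); print(s['ee_pos'],s['joint_pos'],tilt(),s['finger_gap'],s['ft_force'])
im,m=snap("wrist","w10.png");np.save("w10.npy",np.array(m["cam_to_world"]))
o,t=panfind(); print(o); 
cv2.imwrite("pics/c11.png",np.vstack([im[60:,:,::-1],cv2.resize(t[170:300,240:510,::-1],(374,180))[:, :,:] if 0 else np.pad(cv2.resize(t[170:300,240:510,::-1],(374,180)),((0,0),(0,266),(0,0)))]))
for y in (135,45,-45,-135):
    # rack pose from hook tips: yaw -3.6
    pass
E
```

```text
[0.5877 0.008  0.3005] [-0.1172  0.1673  1.3297 -0.0003  1.6452 -1.6775] (array([ 0.011 , -0.0406,  0.    ]), np.float64(89.39317993542618)) 0.07030831652384158 [-0.2023 -0.3553 -0.4145]
{'pan': (array([0.5323, 0.1045]), (45.65860366821289, 95.44367980957031), 6.581944942474365), 'tray': (array([ 0.5635, -0.2273]), (82.0, 40.0), 90.0)}
```

View pics/c11.png

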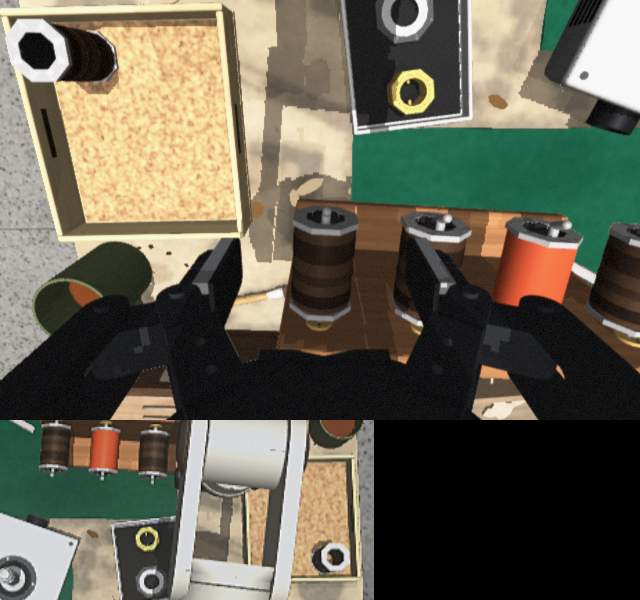

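The machine drum stands in the tray's corner, nut and washer lie in the pan. The rightmost worn drum's front end spans wrist x 293..357 near y 290, and its hook tip is at (326,276).

```bash
python3 - <<'E'
from h import *
np.set_printoptions(precision=4,suppress=True)
m=camera_model("wrist"); m["cam_to_world"]=np.load("w10.npy"); t=camera_model("top")
g=lambda x,y:(190+x/2.5,150+y/2.5)
print("tip4",tri(m,(326,276),t,g(486,167))); print("tip3",tri(m,(444,281),t,g(400,160)))
for p in[(293,297),(357,294),(293,360),(352,360),(299,385),(350,382)]:print(p,onz(m,*p,.161))
for p in[(0.6581,.0093,.176),(.6643,.0964,.176)]:print(proj(m,p))
E
```

```text
tip4 (array([0.6072, 0.0128, 0.1848]), np.float64(0.007153683549021157))
tip3 (array([0.6159, 0.0987, 0.1749]), np.float64(0.003822401870867209))
(293, 297) [ 0.636  -0.0168  0.161 ]
(357, 294) [0.6339 0.0344 0.161 ]
(293, 360) [ 0.6942 -0.0188  0.161 ]
(352, 360) [0.6947 0.0312 0.161 ]
(299, 385) [ 0.7192 -0.0144  0.161 ]
(350, 382) [0.7166 0.0298 0.161 ]
[325.9228 330.9017]
[437.3402 336.9878]
```

Request:
{"fn": "servo_tool", "kwargs": {
  "delta_pos": [
    [0.034,0,0],
    [0.0333,0.001,0],
    [0,0,-0.045],
    [0,0,-0.045],
    [0,0,-0.04],
    [0,0,-0.0125],
    [0,0,0],
    [0,0,0]
  ],
  "rot": [
    [0,0,-3.2],
    [0,0,0],
    [0,0,0],
    [0,0,0],
    [0,0,0],
    [0,0,0],
    [0,0,0],
    [0,0,0]
  ],
  "hand": [0.068,0.068,0.068,0.068,0.068,0.068,0.068,0.068]
}}

```text
time_s: 34.7
ee_pos: [0.6558, 0.0068, 0.1596]
tcp_rot: [0.035, 0.999, -0.0, 0.001]
ft_force: [0.1, -0.2, 1.4]
finger_gap: 0.0681
```

Request:
{"fn": "servo_tool", "kwargs": {
  "delta_pos": [
    [0,0,0],
    [0,0,0],
    [0,0,0],
    [0,0,0],
    [0,0,0]
  ],
  "rot": [
    [0,0,0],
    [0,0,0],
    [0,0,0],
    [0,0,0],
    [0,0,0]
  ],
  "hand": [0.055,0.045,0.045,0.045,0.045]
}}

```text
time_s: 35.33
ee_pos: [0.6555, 0.0072, 0.1591]
tcp_rot: [0.034, 0.999, -0.0, 0.001]
ft_force: [-0.6, 0.4, 7.8]
finger_gap: 0.0508
```

Request:
{"fn": "servo_tool", "kwargs": {
  "delta_pos": [
    [0,0,0.008],
    [0,0,0.009],
    [0,0,0],
    [-0.02,0.0013,0],
    [-0.03,0.002,0],
    [-0.03,0.002,0],
    [-0.03,0.002,0],
    [-0.02,0.0013,0]
  ],
  "rot": [
    [0,0,0],
    [0,0,0],
    [0,0,0],
    [0,0,0],
    [0,0,0],
    [0,0,0],
    [0,0,0],
    [0,0,0]
  ],
  "hand": [0.045,0.045,0.045,0.045,0.045,0.045,0.045,0.045]
}}

```text
time_s: 36.33
ee_pos: [0.5238, 0.0159, 0.1745]
tcp_rot: [0.035, 0.999, -0.0, -0.0]
ft_force: [0.7, 0.1, -0.9]
finger_gap: 0.0512
```

Request:
{"fn": "servo_tool", "kwargs": {
  "delta_pos": [
    [0,0,0.03],
    [0,-0.03,0.03],
    [0,-0.045,0],
    [0.01,-0.045,0],
    [0.02,-0.045,0],
    [0.02,-0.045,0],
    [0.02,-0.045,0],
    [0.023,0,0]
  ],
  "rot": [
    [0,0,3.8],
    [0,0,0],
    [0,0,0],
    [0,0,0],
    [0,0,0],
    [0,0,0],
    [0,0,0],
    [0,0,0]
  ],
  "hand": [0.045,0.045,0.045,0.045,0.045,0.045,0.045,0.045]
}}

```text
time_s: 37.33
ee_pos: [0.6181, -0.2425, 0.2337]
tcp_rot: [0.003, 1.0, -0.0, -0.001]
ft_force: [-0.3, 1.0, -1.8]
finger_gap: 0.0512
```

```bash
python3 - <<'E'
from h import *
np.set_printoptions(precision=4,suppress=True)
s=read_state(); print(s['ee_pos'],s['finger_gap'],s['ft_force'],tilt())
t=grab_frame("top"); cv2.imwrite("pics/t12.png",t[:,:,::-1]); w,m=snap("wrist","w12.png")
# tray rim shift check in top picture: right rim & bottom rim edges vs start
t0=cv2.imread("pics/top0.png")[:,:,::-1]
d=cv2.absdiff(t0,t).max(2)
for n,(a,b,c,e) in dict(right=(488,195,506,290),lowright=(440,280,506,292),pan=(318,235,378,310)).items(): print(n,(d[b:e,a:c]>40).mean())
E
```

```text
[ 0.6181 -0.2425  0.2337] 0.05121050727991938 [-0.2848  0.9662 -1.8343] (array([ 0.0317, -0.1045,  0.    ]), np.float64(89.64305904265825))
right 0.7432748538011696
lowright 0.8017676767676768
pan 0.21866666666666668
```

```bash
cat >> h.py <<'E'
def cork(im,m):
    hsv=cv2.cvtColor(im,cv2.COLOR_RGB2HSV); g=cv2.GaussianBlur(hsv,(0,0),3)
    M=((g[...,0]>8)&(g[...,0]<22)&(g[...,1]>85)&(g[...,2]>110)).astype(np.uint8)*255
    M=cv2.morphologyEx(M,cv2.MORPH_OPEN,np.ones((5,5)))
    c=max(cv2.findContours(M,0,1)[0],key=cv2.contourArea)[:,0]
    P=np.array([onz(m,*p,.007) for p in c]); return P,cv2.contourArea(c[:,None])
E
python3 - <<'E'
from h import *
np.set_printoptions(precision=4,suppress=True)
im=cv2.imread("pics/w12.png")[:,:,::-1].copy(); m=camera_model("wrist")
P,a=cork(im,m); print(a,P.min(0),P.max(0),np.percentile(P,[3,97],axis=0))
im=cv2.imread("pics/w10.png")[:,:,::-1].copy(); m["cam_to_world"]=np.load("w10.npy")
P,a=cork(im,m); print(a,P.min(0),P.max(0),np.percentile(P,[3,97],axis=0))
E
```

```text
43545.0 [ 0.4459 -0.2978  0.007 ] [ 0.6939 -0.0796  0.007 ] [[ 0.446  -0.2974  0.007 ]
 [ 0.6928 -0.0873  0.007 ]]
29975.5 [ 0.4462 -0.2987  0.007 ] [ 0.6961 -0.1051  0.007 ] [[ 0.447  -0.2976  0.007 ]
 [ 0.6949 -0.1059  0.007 ]]
```

Request:
{"fn": "servo_tool", "kwargs": {
  "delta_pos": [
    [0,0.01,-0.045],
    [0,0,-0.045],
    [0,0,-0.045],
    [0,0,-0.04],
    [0,0,-0.012],
    [0,0,-0.003],
    [0,0,0],
    [0,0,0]
  ],
  "rot": [
    [0,0,0],
    [0,0,0],
    [0,0,0],
    [0,0,0],
    [0,0,0],
    [0,0,0],
    [0,0,0],
    [0,0,0]
  ],
  "hand": [0.045,0.045,0.045,0.045,0.045,0.045,0.045,0.045]
}}

```text
time_s: 38.42
ee_pos: [0.6186, -0.2295, 0.046]
tcp_rot: [0.001, 1.0, -0.001, 0.0]
ft_force: [-0.6, -0.2, -2.2]
finger_gap: 0.0512
```

Request:
{"fn": "servo_tool", "kwargs": {
  "delta_pos": [
    [0,0,-0.004],
    [0,0,0],
    [0,0,0],
    [0,0,0],
    [0,0,0],
    [0,0,0.02],
    [0,0,0.05],
    [0,0,0.05]
  ],
  "rot": [
    [0,0,0],
    [0,0,0],
    [0,0,0],
    [0,0,0],
    [0,0,0],
    [0,0,0],
    [0,0,0],
    [0,0,0]
  ],
  "hand": [0.045,0.045,0.062,0.062,0.062,0.062,0.062,0.062]
}}

```text
time_s: 39.42
ee_pos: [0.6179, -0.2292, 0.1633]
tcp_rot: [0.001, 1.0, -0.0, -0.0]
ft_force: [1.2, -0.1, -0.4]
finger_gap: 0.0624
```

Request:
{"fn": "servo_tool", "kwargs": {
  "delta_pos": [
    [0,0,0.06],
    [-0.02,0.03,0.06],
    [-0.02,0.045,0.03],
    [-0.02,0.045,0],
    [0,0.045,0],
    [0,0.045,0],
    [0,0.045,0],
    [0.02,0.045,0]
  ],
  "rot": [
    [0,0,0],
    [0,0,0],
    [0,0,-3.4],
    [0,0,0],
    [0,0,0],
    [0,0,0],
    [0,0,0],
    [0,0,0]
  ],
  "hand": [0.062,0.068,0.068,0.068,0.068,0.068,0.068,0.068]
}}

```text
time_s: 40.42
ee_pos: [0.5795, 0.069, 0.3064]
tcp_rot: [0.031, 1.0, -0.0, 0.001]
ft_force: [1.2, -1.4, 0.9]
finger_gap: 0.0684
```

```bash
python3 - <<'E'
from h import *
np.set_printoptions(precision=4,suppress=True)
s=read_state(); print(s['ee_pos'],tilt(),s['finger_gap'])
im,m=snap("wrist","w13.png")
print(proj(m,(.6615,.097,.176)))
# drum edges along row at axis mid
for x in (.630,.650,.665):
    u,v=proj(m,(x,.097,.161)).astype(int)
    hsv=cv2.cvtColor(im,cv2.COLOR_RGB2HSV); row=hsv[v,max(u-60,0):u+60,2]; print(u,v,''.join('#' if q<75 else '.' for q in row))
t=grab_frame("top");d=cv2.cvtColor(t,cv2.COLOR_RGB2HSV)
W=np.zeros((480,640),np.uint8);M=(d[...,0]>5)&(d[...,0]<30)&(d[...,1]>60)&(d[...,2]>150);W[150:330,405:506]=M[150:330,405:506]*255
W=cv2.morphologyEx(W,cv2.MORPH_OPEN,np.ones((3,3)));ys,xs=np.nonzero(W);mt=camera_model("top")
print("tray px",np.percentile(xs,[.5,99.5]),np.percentile(ys,[.5,99.5]))
cv2.imwrite("pics/t13.png",t[:,:,::-1])
E
```

```text
[0.5795 0.069  0.3064] (array([0.0247, 0.0837, 0.    ]), np.float64(86.43174556479046)) 0.06842386374857003
[364.5012 337.56  ]
361 293 ..................................##########################........##########################..........................
362 315 ############################################################################################...#########################
362 331 ########################################################################################################################
tray px [423. 499.] [157.37 325.  ]
```

Request:
{"fn": "servo_tool", "kwargs": {
  "delta_pos": [
    [0.041,0.0275,0],
    [0.041,0,0],
    [0,0,-0.045],
    [0,0,-0.045],
    [0,0,-0.04],
    [0,0,-0.0175],
    [0,0,0],
    [0,0,0]
  ],
  "rot": [
    [0,0,0],
    [0,0,0],
    [0,0,0],
    [0,0,0],
    [0,0,0],
    [0,0,0],
    [0,0,0],
    [0,0,0]
  ],
  "hand": [0.068,0.068,0.068,0.068,0.068,0.068,0.068,0.068]
}}

```text
time_s: 41.52
ee_pos: [0.6629, 0.0949, 0.1588]
tcp_rot: [0.031, 1.0, -0.0, 0.001]
ft_force: [0.3, 0.4, 1.0]
finger_gap: 0.0681
```

Request:
{"fn": "servo_tool", "kwargs": {
  "delta_pos": [
    [0,0,0],
    [0,0,0],
    [0,0,0],
    [0,0,0],
    [0,0,0]
  ],
  "rot": [
    [0,0,0],
    [0,0,0],
    [0,0,0],
    [0,0,0],
    [0,0,0]
  ],
  "hand": [0.055,0.045,0.045,0.045,0.045]
}}

```text
time_s: 42.15
ee_pos: [0.6627, 0.0951, 0.1584]
tcp_rot: [0.031, 1.0, -0.0, 0.001]
ft_force: [-1.7, 0.7, 7.8]
finger_gap: 0.0512
```

Request:
{"fn": "servo_tool", "kwargs": {
  "delta_pos": [
    [0,0,0.008],
    [0,0,0.009],
    [0,0,0],
    [-0.02,0.0013,0],
    [-0.03,0.002,0],
    [-0.03,0.002,0],
    [-0.03,0.002,0],
    [-0.02,0.0013,0]
  ],
  "rot": [
    [0,0,0],
    [0,0,0],
    [0,0,0],
    [0,0,0],
    [0,0,0],
    [0,0,0],
    [0,0,0],
    [0,0,0]
  ],
  "hand": [0.045,0.045,0.045,0.045,0.045,0.045,0.045,0.045]
}}

```text
time_s: 43.15
ee_pos: [0.5309, 0.1037, 0.1735]
tcp_rot: [0.031, 1.0, -0.0, -0.001]
ft_force: [0.9, -0.7, -1.5]
finger_gap: 0.0513
```

Request:
{"fn": "servo_tool", "kwargs": {
  "delta_pos": [
    [0,0,0.03],
    [0,-0.03,0.03],
    [0,-0.045,0],
    [0.01,-0.045,0],
    [0.01,-0.045,0],
    [0.02,-0.045,0],
    [0.02,-0.03,0],
    [0.025,0,0]
  ],
  "rot": [
    [0,0,3.4],
    [0,0,0],
    [0,0,0],
    [0,0,0],
    [0,0,0],
    [0,0,0],
    [0,0,0],
    [0,0,0]
  ],
  "hand": [0.045,0.045,0.045,0.045,0.045,0.045,0.045,0.045]
}}

```text
time_s: 44.15
ee_pos: [0.6175, -0.1388, 0.2332]
tcp_rot: [0.003, 1.0, -0.0, -0.001]
ft_force: [0.7, 0.3, -1.5]
finger_gap: 0.0509
```

```bash
python3 - <<'E'
from h import *
np.set_printoptions(precision=4,suppress=True)
s=read_state(); print(s['ee_pos'],tilt(),s['finger_gap'],s['ft_force'])
im,m=snap("wrist","w14.png")
P,a=cork(im,m); print(a,np.percentile(P,[1,99],axis=0))
cv2.imwrite("pics/t14.png",grab_frame("top")[:,:,::-1])
E
```

```text
[ 0.6175 -0.1388  0.2332] (array([ 0.0374, -0.0815,  0.    ]), np.float64(89.6771361971658)) 0.050852838662944655 [ 0.7275  0.2848 -1.4534]
37254.0 [[ 0.4321 -0.3072  0.007 ]
 [ 0.6432 -0.0928  0.007 ]]
```

```bash
python3 - <<'E'
from h import *
im=cv2.imread("pics/w14.png"); m=camera_model("wrist")
for x,y in[(.122,.107),(.122,-.107),(-.122,.107),(-.122,-.107)]:
    u=proj(m,(.562+x,-.190+y,.05)); cv2.circle(im,tuple(int(v) for v in u),4,(255,0,255),2)
t=cv2.resize(cv2.imread("pics/t14.png")[150:330,310:510],None,fx=1.6,fy=1.6)
c=np.zeros((480+0,800,3),np.uint8); c[:,:640]=im; t=cv2.resize(t,(160,144));c[:144,640:]=t
cv2.imwrite("pics/c12.png",c)
E
```

```text
(no output)
```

View pics/c12.png

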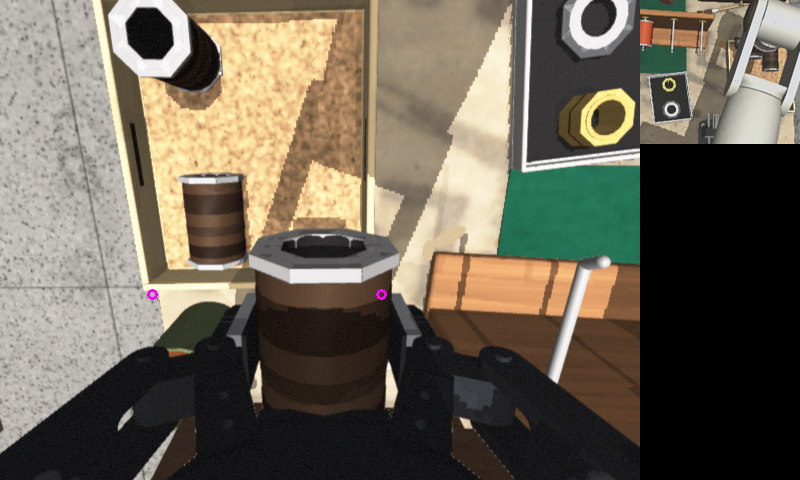

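The tray was knocked about 12 mm toward the robot and 8 mm right: its far rim corners sit at (145,285) where (152,294) was expected. I correct for that and place the drum.

Request:
{"fn": "servo_tool", "kwargs": {
  "delta_pos": [
    [-0.0115,-0.012,-0.045],
    [0,0,-0.045],
    [0,0,-0.045],
    [0,0,-0.04],
    [0,0,-0.012],
    [0,0,-0.004],
    [0,0,0],
    [0,0,0]
  ],
  "rot": [
    [0,0,0],
    [0,0,0],
    [0,0,0],
    [0,0,0],
    [0,0,0],
    [0,0,0],
    [0,0,0],
    [0,0,0]
  ],
  "hand": [0.045,0.045,0.045,0.045,0.045,0.045,0.045,0.045]
}}

```text
time_s: 45.25
ee_pos: [0.6063, -0.1486, 0.044]
tcp_rot: [0.001, 1.0, -0.001, 0.0]
ft_force: [-0.0, -0.1, -2.0]
finger_gap: 0.0512
```

Request:
{"fn": "servo_tool", "kwargs": {
  "delta_pos": [
    [0,0,-0.003],
    [0,0,0],
    [0,0,0],
    [0,0,0],
    [0,0,0],
    [0,0,0.02],
    [0,0,0.05],
    [0,0,0.05]
  ],
  "rot": [
    [0,0,0],
    [0,0,0],
    [0,0,0],
    [0,0,0],
    [0,0,0],
    [0,0,0],
    [0,0,0],
    [0,0,0]
  ],
  "hand": [0.045,0.045,0.06,0.06,0.06,0.06,0.06,0.06]
}}

```text
time_s: 46.25
ee_pos: [0.6056, -0.1483, 0.1623]
tcp_rot: [0.001, 1.0, -0.0, -0.0]
ft_force: [1.7, 0.3, -0.1]
finger_gap: 0.06
```

Request:
{"fn": "servo_tool", "kwargs": {
  "delta_pos": [
    [0,0,0.06],
    [-0.02,0.03,0.06],
    [-0.02,0.045,0.03],
    [-0.01,0.045,0],
    [0,0.045,0],
    [0,0.045,0],
    [0,0.045,0],
    [0,0.045,0]
  ],
  "rot": [
    [0,0,0],
    [0,0,0],
    [0,0,-3.4],
    [0,0,0],
    [0,0,0],
    [0,0,0],
    [0,0,0],
    [0,0,0]
  ],
  "hand": [0.06,0.068,0.068,0.068,0.068,0.068,0.068,0.068]
}}

```text
time_s: 47.25
ee_pos: [0.5573, 0.1499, 0.3048]
tcp_rot: [0.031, 1.0, -0.0, 0.0]
ft_force: [0.1, 0.3, 0.6]
finger_gap: 0.0678
```

Request:
{"fn": "servo_tool", "kwargs": {
  "delta_pos": [
    [0,0.045,0],
    [0.01,0.045,0],
    [0.01,0.01,0],
    [0.01,0,0],
    [0,0,0]
  ],
  "rot": [
    [0,0,0],
    [0,0,0],
    [0,0,0],
    [0,0,0],
    [0,0,0]
  ],
  "hand": [0.068,0.068,0.068,0.068,0.068]
}}

```text
time_s: 47.88
ee_pos: [0.5884, 0.2472, 0.3033]
tcp_rot: [0.032, 0.999, -0.0, -0.0]
ft_force: [-1.4, 0.6, -1.0]
finger_gap: 0.0679
```

```bash
python3 - <<'E'
from h import *
np.set_printoptions(precision=4,suppress=True)
s=read_state(); print(s['ee_pos'],tilt(),s['finger_gap'],s['joint_pos'])
im,m=snap("wrist","w15.png")
hsv=cv2.cvtColor(im,cv2.COLOR_RGB2HSV)
for x in (.640,.645,.650,.66):
    u,v=proj(m,(x,.276,.161)).astype(int); row=hsv[v,max(u-60,0):u+60,2]; print(u,v,''.join('#' if q<75 else '.' for q in row))
o,t=panfind(); print(o); cv2.imwrite("pics/t15.png",t[:,:,::-1])
E
```

```text
[0.5884 0.2472 0.3033] (array([ 0.0386, -0.0511,  0.    ]), np.float64(86.36776955837709)) 0.06794245005052565 [ 0.2773  0.2752  1.1939 -0.0004  1.6736 -1.2302]
362 296 ................................#############################........##########################.........................
363 302 ........................................#####################....########################.............##################
363 308 ...............................##########................................................####........###################
363 319 ############################################################################################........####################
{'pan': (array([0.4865, 0.0712]), (54.19586181640625, 22.746904373168945), 82.64761352539062), 'tray': (array([ 0.5529, -0.1946]), (82.49899291992188, 71.39549255371094), 87.87889862060547)}
```

Request:
{"fn": "servo_tool", "kwargs": {
  "delta_pos": [
    [0.042,0.029,0],
    [0.042,0,0],
    [0,0,-0.045],
    [0,0,-0.045],
    [0,0,-0.04],
    [0,0,-0.0145],
    [0,0,0],
    [0,0,0]
  ],
  "rot": [
    [0,0,0],
    [0,0,0],
    [0,0,0],
    [0,0,0],
    [0,0,0],
    [0,0,0],
    [0,0,0],
    [0,0,0]
  ],
  "hand": [0.068,0.068,0.068,0.068,0.068,0.068,0.068,0.068]
}}

```text
time_s: 48.98
ee_pos: [0.6725, 0.2775, 0.1609]
tcp_rot: [0.031, 1.0, 0.0, 0.001]
ft_force: [1.3, -0.1, 0.4]
finger_gap: 0.0676
```

Request:
{"fn": "servo_tool", "kwargs": {
  "delta_pos": [
    [0,0,0],
    [0,0,0],
    [0,0,0],
    [0,0,0],
    [0,0,0]
  ],
  "rot": [
    [0,0,0],
    [0,0,0],
    [0,0,0],
    [0,0,0],
    [0,0,0]
  ],
  "hand": [0.055,0.045,0.045,0.045,0.045]
}}

```text
time_s: 49.6
ee_pos: [0.6722, 0.2775, 0.1604]
tcp_rot: [0.031, 1.0, 0.0, 0.001]
ft_force: [-1.8, -1.9, 8.4]
finger_gap: 0.051
```

Request:
{"fn": "servo_tool", "kwargs": {
  "delta_pos": [
    [0,0,0.008],
    [0,0,0.009],
    [0,0,0],
    [-0.02,0.0013,0],
    [-0.03,0.002,0],
    [-0.03,0.002,0],
    [-0.03,0.002,0],
    [-0.02,0.0013,0]
  ],
  "rot": [
    [0,0,0],
    [0,0,0],
    [0,0,0],
    [0,0,0],
    [0,0,0],
    [0,0,0],
    [0,0,0],
    [0,0,0]
  ],
  "hand": [0.045,0.045,0.045,0.045,0.045,0.045,0.045,0.045]
}}

```text
time_s: 50.6
ee_pos: [0.5406, 0.2861, 0.1756]
tcp_rot: [0.031, 1.0, -0.0, -0.001]
ft_force: [-0.6, -0.6, -1.9]
finger_gap: 0.0508
```

Request:
{"fn": "servo_tool", "kwargs": {
  "delta_pos": [
    [0,0,0.03],
    [0,-0.02,0.03],
    [-0.005,-0.045,0.02],
    [-0.007,-0.045,0],
    [-0.007,-0.045,0],
    [-0.007,-0.045,0],
    [-0.007,-0.045,0],
    [-0.007,-0.045,0]
  ],
  "rot": [
    [0,0,3.4],
    [0,0,0],
    [0,0,0],
    [0,0,0],
    [0,0,0],
    [0,0,0],
    [0,0,0],
    [0,0,0]
  ],
  "hand": [0.045,0.045,0.045,0.045,0.045,0.045,0.045,0.045]
}}

```text
time_s: 51.6
ee_pos: [0.5013, -0.0054, 0.2557]
tcp_rot: [0.001, 1.0, -0.0, -0.0]
ft_force: [0.7, -0.8, -2.1]
finger_gap: 0.051
```

Request:
{"fn": "servo_tool", "kwargs": {
  "delta_pos": [
    [-0.007,-0.045,0],
    [-0.007,-0.045,0],
    [0,-0.045,0],
    [0,-0.015,0],
    [0,0,0]
  ],
  "rot": [
    [0,0,0],
    [0,0,0],
    [0,0,0],
    [0,0,0],
    [0,0,0]
  ],
  "hand": [0.045,0.045,0.045,0.045,0.045]
}}

```text
time_s: 52.22
ee_pos: [0.4877, -0.1545, 0.2554]
tcp_rot: [0.002, 1.0, -0.0, -0.001]
ft_force: [-0.3, 0.2, -1.4]
finger_gap: 0.0509
```

```bash
python3 - <<'E'
from h import *
np.set_printoptions(precision=4,suppress=True)
s=read_state(); print(s['ee_pos'],tilt(),s['finger_gap'],s['ft_force'])
im,m=snap("wrist","w16.png")
P,a=cork(im,m); print(a,np.percentile(P,[1,99],axis=0))
t=grab_frame("top"); cv2.imwrite("pics/t16.png",t[:,:,::-1])
# compare with t15 where the arm is not: right tray rim columns
t15=cv2.imread("pics/t15.png")[:,:,::-1]; print((cv2.absdiff(t15,t).max(2)[195:290,490:506]>50).mean(),(cv2.absdiff(t15,t).max(2)[290:296,430:506]>50).mean())
E
```

```text
[ 0.4877 -0.1545  0.2554] (array([ 0.0077, -0.07  ,  0.    ]), np.float64(89.75505757260328)) 0.05086586368702075 [-0.2894  0.2388 -1.3886]
11273.5 [[ 0.4356 -0.3065  0.007 ]
 [ 0.5946 -0.0933  0.007 ]]
0.5592105263157895 0.3048245614035088
```

Request:
{"fn": "servo_tool", "kwargs": {
  "delta_pos": [
    [0.002,0,-0.05],
    [0,0,-0.05],
    [0,0,-0.05],
    [0,0,-0.04],
    [0,0,-0.015],
    [0,0,-0.003],
    [0,0,0],
    [0,0,0]
  ],
  "rot": [
    [0,0,0],
    [0,0,0],
    [0,0,0],
    [0,0,0],
    [0,0,0],
    [0,0,0],
    [0,0,0],
    [0,0,0]
  ],
  "hand": [0.045,0.045,0.045,0.045,0.045,0.045,0.045,0.045]
}}

```text
time_s: 53.32
ee_pos: [0.4905, -0.1542, 0.049]
tcp_rot: [0.001, 1.0, -0.001, 0.0]
ft_force: [-0.0, -0.1, -2.6]
finger_gap: 0.0511
```

Request:
{"fn": "servo_tool", "kwargs": {
  "delta_pos": [
    [0,0,-0.003],
    [0,0,0],
    [0,0,0],
    [0,0,0],
    [0,0,0],
    [0,0,0.02],
    [0,0,0.05],
    [0,0,0.05]
  ],
  "rot": [
    [0,0,0],
    [0,0,0],
    [0,0,0],
    [0,0,0],
    [0,0,0],
    [0,0,0],
    [0,0,0],
    [0,0,0]
  ],
  "hand": [0.045,0.045,0.06,0.06,0.06,0.06,0.06,0.06]
}}

```text
time_s: 54.32
ee_pos: [0.4896, -0.1539, 0.166]
tcp_rot: [0.001, 1.0, -0.0, -0.001]
ft_force: [0.7, -0.0, 0.5]
finger_gap: 0.0597
```

Request:
{"fn": "servo_tool", "kwargs": {
  "delta_pos": [
    [0,0.0,0.05],
    [0,0.03,0.05],
    [0,0.045,0.05],
    [0,0.045,0],
    [0,0.045,0],
    [0,0.045,0],
    [0,0.045,0],
    [0,0.045,0]
  ],
  "rot": [
    [0,0,0],
    [0,0,0],
    [0,0,0],
    [0,0,0],
    [0,0,0],
    [0,0,0],
    [0,0,0],
    [0,0,0]
  ],
  "hand": [0.07,0.07,0.07,0.07,0.07,0.07,0.07,0.07]
}}

```text
time_s: 55.32
ee_pos: [0.4896, 0.1443, 0.3112]
tcp_rot: [0.001, 1.0, -0.0, -0.0]
ft_force: [0.5, -0.4, -0.3]
finger_gap: 0.0698
```

Request:
{"fn": "servo_tool", "kwargs": {
  "delta_pos": [
    [-0.02,0.045,0],
    [-0.02,0.045,0],
    [-0.02,0.045,0],
    [-0.02,0.045,0],
    [-0.02,0.045,0],
    [-0.02,0.045,0],
    [0,0,0],
    [0,0,0]
  ],
  "rot": [
    [0,0,0],
    [0,0,0],
    [0,0,0],
    [0,0,0],
    [0,0,0],
    [0,0,0],
    [0,0,0],
    [0,0,0]
  ],
  "hand": [0.07,0.07,0.07,0.07,0.07,0.07,0.07,0.07]
}}

```text
time_s: 56.32
ee_pos: [0.3699, 0.4126, 0.311]
tcp_rot: [0.001, 1.0, -0.0, -0.0]
ft_force: [-0.1, -0.6, 0.1]
finger_gap: 0.0697
```

```bash
python3 - <<'E'
from h import *
s=read_state(); print(s['ee_pos'],s['finger_gap'],s['ft_force'],s['time_s'])
o,t=panfind(); print(o)
c=grab_frame("scene")
a=cv2.resize(t[140:320,140:510,::-1],(780,380)); b=cv2.resize(c[130:430,130:560,::-1],(310,216))
out=np.zeros((596,780,3),np.uint8); out[:380]=a; out[380:,:310]=b; out[380:,320:320+310]=cv2.resize(c[250:420,370:560,::-1],(310,216))
cv2.imwrite("pics/c13.png",out)
E
```

```text
[0.36987008 0.41260228 0.310996  ] 0.06967243146849375 [-0.05581343 -0.55939171  0.08230892] 56.325
{'pan': (array([0.48350425, 0.09997905]), (54.48379135131836, 44.02213668823242), 82.64761352539062), 'tray': (array([ 0.55262822, -0.19461423]), (82.79509735107422, 71.39549255371094), 87.87889862060547)}
```

View pics/c13.png

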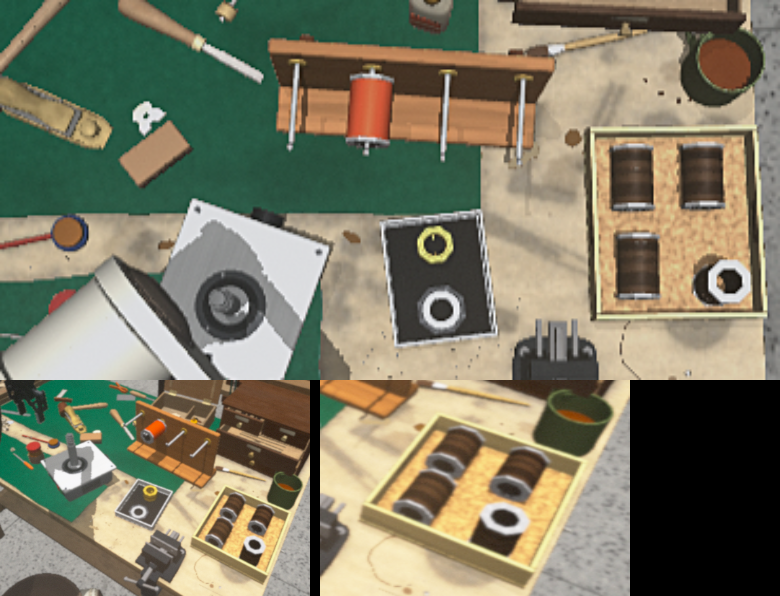

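All four worn drums are in the tray with none stacked, the nut and washer are in the pan, and the fresh drum is on its hook. I hand the job in.

```bash
python3 -c "
from bench import close_job; print(close_job())"
```

```text
the job is handed in; nothing more can be done
None
```

I handed the job in at about 56 s. The last overhead and scene pictures show all four worn drums in the tray, none on top of another, with three lying and the one from the sander standing upright. The nut and washer lie flat side by side in the parts pan, and the fresh orange-red drum is still on its hook. The arm was clear of everything, with the gripper open and empty.

**What did not go to plan:**
- **Nut:** on the last part of the unscrewing, joint 6 ran into the end of its range (it read 2.811 against a limit of 2.81). The gripper was dragged sideways with about 90 N at the wrist, and the nut was left leaning about 19° on the spindle. I gripped it again at that angle, lifted it off and set it in the pan. I can't tell whether the joint reading counts as passing its range.
- **Tray:** it was knocked about 10–14 mm mid-run. I saw this before placing the second rack drum and corrected for it.
- **Drum from the sander:** I left it standing rather than lying down, because I gripped it from above.
- **Jar and block:** the robot went nowhere near either of them. The sanding block looks unmoved in the last picture; the arm partly hid the jar in the overhead view, so I only saw it in a small scene view.

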